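# Start a coach screw square with a hand nut driver

## Task

A square-head coach screw stands crooked in the pilot hole of the clamped beech block. Take the nut driver from its stand, put its socket fully over the screw's head, bring the screw upright before it is turned at all, then turn it clockwise at least a quarter turn while keeping it upright. Use only a light touch (never more than about 4 kg of force on the screw), turn the screw with the driver only, put the driver back upright in its stand, and leave the tape measure and the bit case where they are.

Things in the scene. Friction and masses are not known exactly. Their poses are not given: they have to be found in the camera images.
- driver_grip (a point): centre of the grip of the loose nut driver, which stands socket down in the stand. Grip: black, square section 26 x 26 mm with rounded edges, 60 mm long (30 mm above and below this point). z points up the driver's axis, x and y are square to the grip's flat sides. The driver is 110 mm long, 0.16 kg; a 10 mm shaft joins grip and socket
- socket_mouth (a point): point on the driver's axis in the plane of the socket's open lower end, 80 mm below the grip's centre; same axes as driver_grip. The socket is steel, eight-sided outside, about 34 mm across and 30 mm long; its square recess is 20 mm across flats and 14 mm deep, its flats parallel to the grip's flats
- holder: the driver's stand: a fixed pale wooden block 70 x 70 x 40 mm; origin at the centre of its underside, z up. In the middle of its top is a round blind hole 40 mm in diameter and 34 mm deep (floor 6 mm above the origin), mouth chamfered 3 mm; the stowed driver's socket mouth rests on that floor
- fixture: fixed steel plate 84 x 120 x 6 mm with an upturned stop at each end, holding a beech block 70 x 100 x 32 mm (long side along the fixture's y) whose top is 38 mm above this origin; origin at the centre of the plate's underside, z up. The block does not move
- pilot: the pilot hole in the top of the beech block, with the screw in it; origin at the middle of the hole's mouth, on the block's top (38 mm above the table), z up. The screw leans about this point and stays at any lean it is brought to (about 0.22 N m, some 5 N sideways at the head, moves it); upright means its axis is along this z
- screw_head (a point): middle of the top of the screw's square head, 50 mm from the pilot origin at the start; z points up along the screw's axis and shows its lean (6 to 12 degrees at the start, in any direction). Head 17 mm across flats, 8 mm high, top edge chamfered 1.5 mm; below it an 11 mm shank. How the flats stand round the axis differs each time and is not measured (x and y here do not show it)
- screw (a joint): turn of the screw in rad, 0 at the start, growing clockwise seen from above; needs about 0.16 N m; the screw sinks 6 mm a turn. Socket more than about 11 degrees off the head's flats: it stops with its mouth only 1 to 3 mm below the head's top. Fully on: the head's top meets the recess's floor, 14 mm above the mouth; it then has up to 11 degrees of play either way
- tape_measure: bystander: a red tape measure 37 x 73 x 62 mm, loose on the table; origin at the centre of its underside
- bit_case: bystander: a flat black case 38 x 85 x 14 mm, loose on the table; origin at the centre of its underside
Things that resemble listed ones, but are neither listed nor needed, are in the scene too. What is shaped like the part that bears driver_grip but orange or purple is not meant.

How it is judged (in metres and radians):
On the way, in this order (a step that is already met when the one before it is completed fails the run):
1. the socket is fully on the head and the screw stands upright, not yet turned (z of screw_head in the frame of socket_mouth above 0.0105 m and horizontal distance between screw_head and socket_mouth below 0.005 m and angle between screw_head's own z axis and vertical below 0.07 rad and value of joint screw below 0.25 rad), for 0.2 s.
2. the screw is turned in a quarter turn, upright, with the socket on it (z of screw_head in the frame of socket_mouth above 0.006 m and angle between screw_head's own z axis and vertical below 0.07 rad and value of joint screw above 1.48 rad), for 0.1 s.
At the end, for the whole second after the job is handed in: the screw is turned clockwise by at least a quarter turn (1.45 rad) and stands upright within 0.07 rad (4 degrees); the driver stands in its stand's hole, socket at the bottom (mouth within 12 mm of the stand's axis and below 14 mm) (value of joint screw above 1.45 rad and angle between screw_head's own z axis and vertical below 0.07 rad and horizontal distance between socket_mouth and holder below 0.012 m and height (world z) of socket_mouth below 0.014 m and angle between driver_grip's own z axis and vertical below 0.2 rad); the robot touches nothing.
It fails at once if the screw is turned (over 0.3 rad) while it leans more than 0.09 rad (5 degrees) (value of joint screw above 0.3 rad and angle between screw_head's own z axis and vertical above 0.09 rad).
It fails at once if the screw is loaded with more than 40 N (contact force between anything else and pilot above 40 N).
It fails at once if the fingers touch the screw (contact force between the fingers and pilot above 1 N).
It fails at once if the tape measure or the bit case is moved by more than 2 cm (distance of any of tape_measure, bit_case from where it was at the start of the episode above 0.02 m).
It also fails if it takes over 69 s, if anything falls off the work surface, if the arm or the gripper's body presses on something with over 40 N, if the wrist force passes 120 N, or if a joint passes its speed limit or range.

## Robot

A 6-joint arm with a two-finger parallel gripper is mounted at the origin on the work surface; the furniture and walls round the work are solid. World frame = base frame: x ahead of the robot, y to its left, z up, the work surface at z = 0. Lengths are in m, angles in degrees, forces in N, time in s.
With the tool pointing down it reaches from about 0.4 to 0.925 m from the base axis. Payload 12.5 kg.
Tool frame: the origin (TCP) lies at the very end of the fingers, on their centre line; the grasp point (between the pads) lies r.grip_depth behind it (r.grip_depth is the distance from the TCP to the grasp point, in m); z points along the fingers, y is the direction in which the jaws open and shut (so a half turn about z gives the same grasp; the last joint's range is limited). The gripper opens to 95 mm and grips with 3 to 60 N. Pads are 20 mm wide; open, the fingers measure 119 mm over their backs; the gripper's body (75 mm by 180 mm) begins 59 mm behind the grasp point.
Start: joints at [-81.28, 28.126, 89.318, -0, 62.55, -6.05], TCP at [0.159, -0.604, 0.215] pointing down, gripper open.
Joint ranges: [-177.58, 177.58], [-47.91, 125.51], [2.72, 160], [-65.01, 245.01], [3.68, 167.84], [-153.87, 153.87]. Speed limits (degrees/s): [127.2, 127.2, 159.86, 180, 180, 180].

## Interface

Orientations are given as [roll, pitch, yaw] about the fixed x, y, z axes, in that order (R = Rz(yaw) Ry(pitch) Rx(roll)).
In Python, from workcell import r gives the robot as it stands. The module is installed in compiled form; this text tells all that it offers.
- The arm moves only by the shell command python3 -m creep 'ROWS'. ROWS is JSON, a list of rows, each a list of 7 numbers: the shift along the tool's x, y, z in mm, then the turn, a rotation vector about the tool's x, y, z in rad, then the finger opening in mm, from 0 to 95.1. In form: [[dx, dy, dz, ax, ay, az, claw], ...]. A call has 1 to 8 rows; each row is the pose to reach, as a shift and turn from the pose commanded when the call began, along the tool's axes at that moment; what a row does not reach only later rows make up. A row lasts 1/10 s, in which the tool goes at most 50 mm and 8.59 degrees, less where a joint would pass 70% of its speed; a pose out of reach is approached as far as the arm can. A call with a gripper value outside its range is refused whole. The fingers move at their own pace and stop on an object; the grip force is fixed at half the most. Time passes only in rows, so rows that repeat a pose let the fingers close. It gives the time, the measured TCP pose, the force and the opening at its end, in the units of the state.
- r.read_state(): the state, without advancing time (a new reading comes with each control period).
- r.get_image(name): name is "scene" or "top" or "wrist"; returns the picture (420x560x3 uint8, red, green, blue); there is no depth.
- r.camera_model(name): a dict with "K" (3x3 intrinsics, pixels), "R" (3x3) and "t" (3): a world point X has camera coordinates R X + t. Camera axes: x right, y down, z forward; pixel columns grow to the right and rows downward; lengths in m; the calibration is good to about 2 mm. A picture is of the moment at which its call begins: read the wrist's pose just before it. camera_model takes no time and is no camera call; for the wrist camera it gives the pose at the moment of the call.
- r.finish_job(): hands the job in, once; it reports no verdict.
The state is a dict: "clock": time; "q": joint angles; "joint_vel": joint speeds; "tau": joint torques, N m; "tcp_pos": TCP position; "eef_rot": TCP orientation; "contact_force": force on the tool from outside, world axes, zero at the start; "ft_torque": the same for the moment, N m; "finger_gap": opening from 0.0 (shut) to 1.0 (fully open).
Only numpy, scipy, OpenCV 4.12 (cv2) and the standard library are available. Lean on these libraries where they do the work, as an engineer would, in place of code of your own. Each camera call takes 0.05 s, during which the arm holds its last target.

## Working session

There is one attempt and no reset: what is moved stays moved. The work goes in short steps, Python scripts to look and compute and a shell command to move; the robot and the scene stay as the last step left them, time stands still between calls to the robot, and variables do not carry over. Pictures are saved under pics/ and viewed, and the job is handed in when it is done.

```bash
mkdir -p pics
python3 - <<'E'
from workcell import r
import cv2,numpy as np
print(r.read_state(), r.grip_depth)
for n in ("scene","top","wrist"):
    m=r.camera_model(n); print(n,np.round(m["K"],1).tolist(),np.round(m["R"],4).tolist(),np.round(m["t"],4).tolist())
    im=r.get_image(n); cv2.imwrite(f"pics/{n}0.png",im[:,:,::-1])
E
```

```text
{'clock': 0.0, 'q': array([-8.12795968e+01,  2.81643716e+01,  8.93500121e+01, -1.30236803e-03,
        6.25494843e+01, -6.05104339e+00]), 'joint_vel': array([-0.00872917, -0.05138344,  0.01122041,  0.02565455, -0.02053811,
       -0.00230934]), 'tau': array([-3.65790336e-03, -6.12653446e+01, -2.58188331e+01,  6.92856289e-02,
        4.81658068e-02, -7.83785026e-05]), 'tcp_pos': array([ 0.15932541, -0.60409857,  0.21406   ]), 'eef_rot': array([-1.79936366e+02, -5.58397771e-03,  1.47720445e+01]), 'contact_force': array([-0.22035724,  0.47446329, -0.28235148]), 'ft_torque': array([ 0.00642454, -0.01459046, -0.03335303]), 'finger_gap': 1.0013187171838727} 0.0188
scene [[528.4, 0.0, 278.7], [0.0, 528.4, 208.5], [0.0, 0.0, 1.0]] [[-0.8874, -0.4606, 0.0173], [-0.3145, 0.5777, -0.7532], [0.3369, -0.6738, -0.6576]] [0.4168, 0.2258, 1.0828]
top [[436.5, 0.0, 277.2], [0.0, 436.5, 208.1], [0.0, 0.0, 1.0]] [[0.0169, -0.9996, -0.0238], [-0.9932, -0.014, -0.1152], [0.1148, 0.0256, -0.9931]] [-0.0414, 0.4786, 0.9221]
wrist [[306.3, 0.0, 283.3], [0.0, 306.3, 211.8], [0.0, 0.0, 1.0]] [[0.2556, -0.9668, -0.0008], [-0.9236, -0.2444, 0.2952], [-0.2856, -0.0747, -0.9554]] [-0.6246, -0.0334, 0.392]
```

View pics/scene0.png

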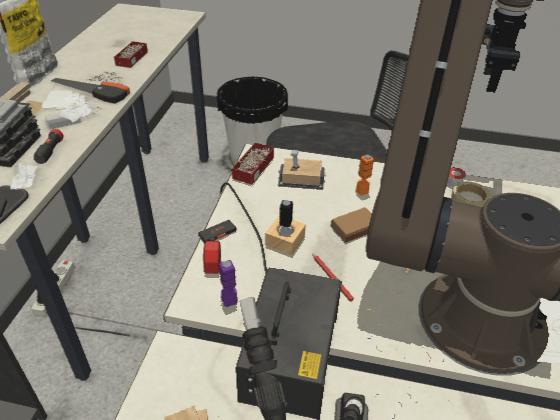

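View pics/top0.png

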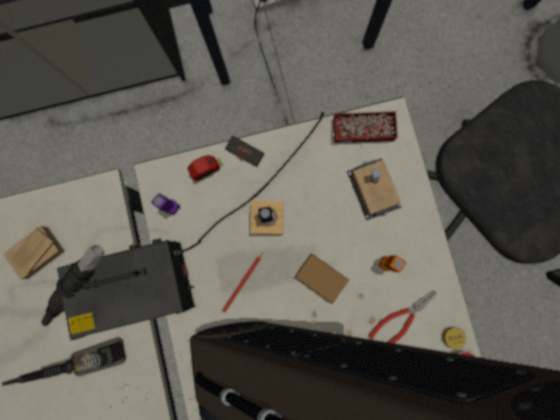

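View pics/wrist0.png

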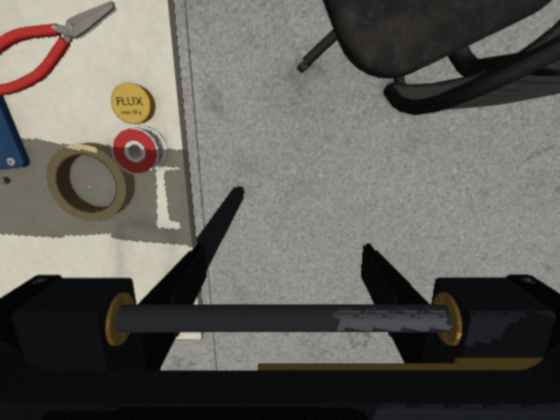

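The black driver stands in the pale stand at top (266,215) and scene (286,215). The fixture and screw are at top (375,188) and scene (300,170). Next come coarse positions and zoomed crops.

```bash
cat > h.py <<'E'
import cv2,numpy as np
from workcell import r
from scipy.optimize import least_squares
from scipy.spatial.transform import Rotation as Ro
def ray(m,uv):
    d=np.linalg.inv(m["K"])@np.array([uv[0],uv[1],1.]); d=m["R"].T@d; return -m["R"].T@m["t"],d
def onz(m,uv,z):
    c,d=ray(m,uv); return c+d*(z-c[2])/d[2]
def proj(m,X):
    X=np.atleast_2d(X); c=X@m["R"].T+m["t"]; p=c@m["K"].T; return p[:,:2]/p[:,2:]
def tri(obs):
    A=np.zeros((3,3));b=np.zeros(3)
    for m,uv in obs:
        c,d=ray(m,uv); d=d/np.linalg.norm(d);P=np.eye(3)-np.outer(d,d);A+=P;b+=P@c
    return np.linalg.solve(A,b)
def crop(im,u,v,w,h,s,name):
    c=im[v:v+h,u:u+w,::-1]; c=cv2.resize(c,None,fx=s,fy=s,interpolation=cv2.INTER_CUBIC); cv2.imwrite(name,c)
E
python3 - <<'E'
from h import *
t=r.camera_model("top");s=r.camera_model("scene")
T=cv2.imread("pics/top0.png")[:,:,::-1];S=cv2.imread("pics/scene0.png")[:,:,::-1]
print(onz(t,(266,217),.04),onz(t,(375,188),.038),onz(s,(300,165),.06))
a=[cv2.resize(x,(400,300),interpolation=cv2.INTER_CUBIC) for x in (T[185:248,225:309],T[155:218,333:417],S[190:262,246:342],S[140:200,262:342])]
o=np.vstack([np.hstack(a[:2]),np.hstack(a[2:])]);cv2.imwrite("pics/c0.png",o[:,:,::-1])
E
```

```text
[ 0.45816374 -0.01051232  0.04      ] [ 0.52438439 -0.24369158  0.038     ] [ 0.52407607 -0.22234231  0.06      ]
```

View pics/c0.png

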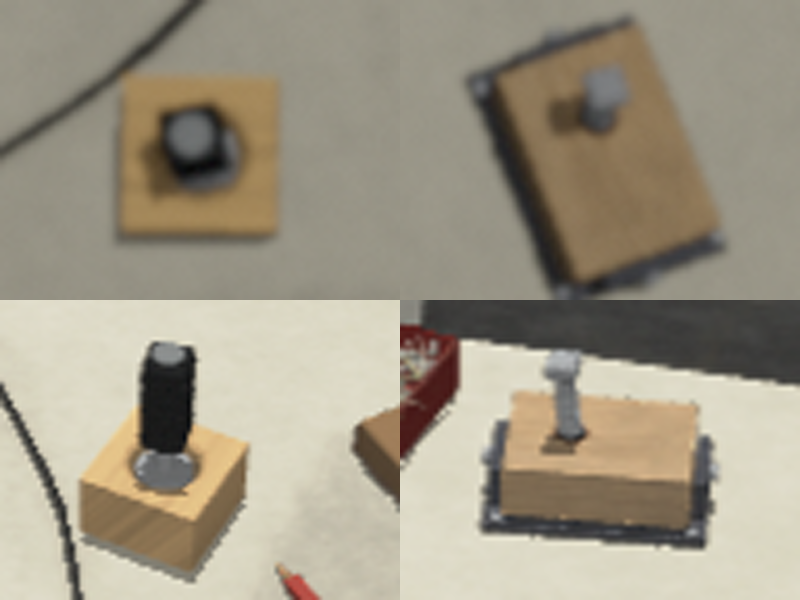

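Run:
```python
from h import *
m=r.camera_model("wrist");st=r.read_state()
Rt=Ro.from_euler("xyz",st["eef_rot"],degrees=True).as_matrix()
C=-m["R"].T@m["t"]
print("cam in tool",Rt.T@(C-st["tcp_pos"]),"\n",(m["R"]@Rt).round(3))
print(Rt.round(3))
d=np.array([.52,-.24,.26])-st["tcp_pos"];print(Rt.T@d*1e3)
```

```text
cam in tool [ 8.41410024e-02 -6.12164539e-05 -1.69705512e-01] 
 [[ 0.001  1.    -0.   ]
 [-0.955  0.    -0.295]
 [-0.295  0.     0.955]]
[[ 0.967  0.255 -0.   ]
 [ 0.255 -0.967  0.001]
 [ 0.    -0.001 -1.   ]]
[ 441.59668926 -260.18332201  -45.54655688]
```

```bash
python3 -m creep '[[40,-20,-5,0,0,0,95],[80,-45,-10,0,0,0,95],[120,-70,-15,0,0,0,95],[160,-92,-20,0,0,0,95],[200,-115,-26,0,0,0,95],[240,-138,-32,0,0,0,95],[280,-162,-38,0,0,0,95],[320,-185,-44,0,0,0,95]]'; python3 -m creep '[[35,-22,-3,0,0,0,95],[70,-45,-6,0,0,0,95],[100,-65,-8,0,0,0,95],[125,-85,-10,0,0,0,95],[125,-85,-10,0,0,0,95],[125,-85,-10,0,0,0,95]]'
python3 - <<'E'
from h import *
cv2.imwrite("pics/w1.png",r.get_image("wrist")[:,:,::-1]);print(r.read_state())
E
```

```text
clock: 0.95
tcp_pos: [0.4226, -0.3422, 0.2589]
eef_rot: [-180.0, 0.0, 14.8]
contact_force: [0.3, -0.9, 0.1]
finger_gap: 1.001
clock: 1.55
tcp_pos: [0.5209, -0.2294, 0.2684]
eef_rot: [-180.0, 0.0, 14.9]
contact_force: [0.0, 0.0, -1.4]
finger_gap: 1.0
{'clock': 1.6, 'q': array([-3.04851846e+01,  2.06441694e+01,  9.31991001e+01, -1.78957618e-02,
        6.61810563e+01,  4.47359608e+01]), 'joint_vel': array([-1.20434356, -0.17437924,  0.13052795, -0.01847821, -0.03770349,
        0.06212978]), 'tau': array([ 1.33141749e+00, -5.34140933e+01, -2.70776403e+01,  1.21240863e-01,
       -2.74655392e-02,  3.16372456e-02]), 'tcp_pos': array([ 0.52051921, -0.23004675,  0.26839177]), 'eef_rot': array([-1.79994240e+02,  2.87496562e-02,  1.47860867e+01]), 'contact_force': array([-0.26871659, -0.21558037, -0.13651529]), 'ft_torque': array([-0.02250155, -0.01211335, -0.00281404]), 'finger_gap': 1.0008425209946068}
```

View pics/w1.png

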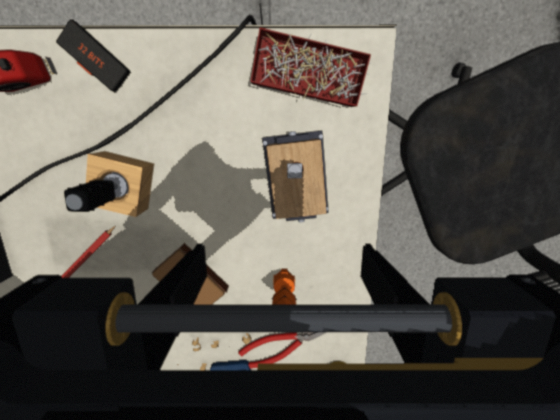

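The wrist picture shows the stand and driver at (118,183) and the block and screw at (295,180). I'm zooming in to pick corners.

Run:
```python
from h import *
W=cv2.imread("pics/w1.png")[:,:,::-1]
crop(W,250,115,100,75*1+40,7,"pics/c1.png") if 0 else None
crop(W,245,120,100,110,5,"pics/c1.png")
crop(W,55,140,110,85,7,"pics/c2.png")
```

```text
(no output)
```

View pics/c1.png

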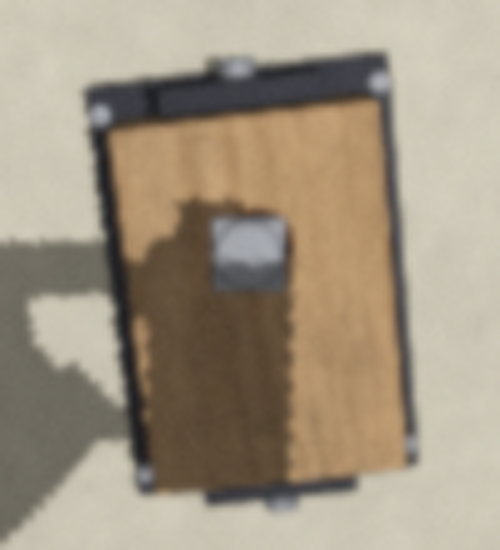

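View pics/c2.png

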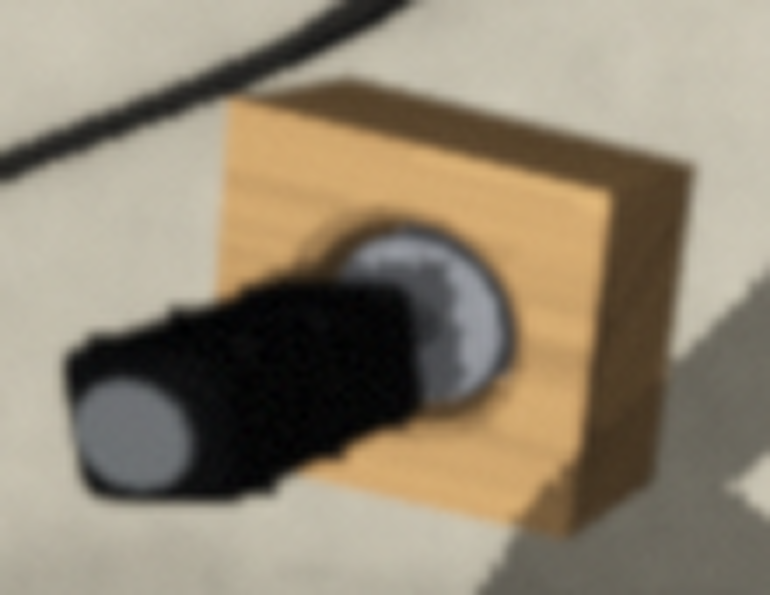

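```bash
cat >> h.py <<'E'
def wcam(pos,rot):
    "wrist camera from tcp pose"
    Rc=np.array([[0,1,0],[-.9554,0,-.2952],[-.2952,0,.9554]]);Rt=Ro.from_euler("xyz",rot,degrees=True).as_matrix()
    C=np.array(pos)+Rt@[.08414,0,-.1697];R=Rc@Rt.T
    return dict(K=r.camera_model("wrist")["K"],R=R,t=-R@C)
E
python3 - <<'E'
from h import *
t=r.camera_model("top");s=r.camera_model("scene");w=r.camera_model("wrist")
def c1(x,y):return ((x+.5)/5-.5+245,(y+.5)/5-.5+120)
def c2(x,y):return ((x+.5)/7-.5+55,(y+.5)/7-.5+140)
B=np.array([onz(w,c1(*p),.038) for p in [(105,128),(380,97),(408,468),(148,492)]]);print("block",B.round(4).tolist(),B.mean(0))
print([np.linalg.norm(B[i]-B[(i+1)%4]) for i in range(4)], np.degrees(np.arctan2(*(B[0]-B[3]+B[1]-B[2])[[1,0]])))
H=np.array([onz(w,c1(*p),.0875) for p in [(213,215),(288,215),(288,292),(213,292)]]);print("head",H.round(4).tolist(),H.mean(0))
print("head tri",tri([(t,(376.3,173)),(s,(294.4,151.4)),(w,c1(250,253))]))
print("head top/wrist",tri([(t,(376.3,173)),(w,c1(250,253))]), onz(t,(376.3,173),.0875),onz(s,(294.4,151.4),.0875))
print("pilot",onz(t,(374.6,182.3),.038),onz(s,(296,167),.038))
A=np.array([onz(w,c2(*p),.04) for p in [(230,97),(610,192),(575,535)]]);print("holder",A.round(4).tolist(),(A[0]+A[2])/2,np.linalg.norm(A[0]-A[1]),np.linalg.norm(A[2]-A[1]))
print("cap",onz(w,c2(135,433),.116), onz(t,(225+193*.21,185+135*.21),.116))
for p in [(120,75),(280,77),(275,237),(118,235)]:print("hold top",onz(t,(225+p[0]*.21,185+p[1]*.21),.04))
E
```

```text
block [[0.5627, -0.1954, 0.038], [0.5881, -0.2613, 0.038], [0.4952, -0.2975, 0.038], [0.4703, -0.2304, 0.038]] [ 0.52908037 -0.24614817  0.038     ]
[np.float64(0.07060332260311429), np.float64(0.0997047993060795), np.float64(0.07159591218429882), np.float64(0.09877125547665766)] 21.012935903109163
head [[0.5549, -0.2255, 0.0875], [0.5593, -0.2421, 0.0875], [0.5422, -0.247, 0.0875], [0.5377, -0.2302, 0.0875]] [ 0.5485449  -0.23617992  0.0875    ]
head tri [ 0.54811038 -0.23662137  0.08577791]
head top/wrist [ 0.54803511 -0.2368042   0.08450964] [ 0.54725873 -0.23675694  0.0875    ] [ 0.54733012 -0.23446496  0.0875    ]
pilot [ 0.5367976  -0.24294409  0.038     ] [ 0.54161453 -0.2365718   0.038     ]
holder [[0.4942, 0.0233, 0.04], [0.4946, -0.0463, 0.04], [0.4257, -0.048, 0.04]] [ 0.45996255 -0.0123465   0.04      ] 0.06957330405174435 0.06892966346480406
cap [ 0.45855786 -0.010447    0.116     ] [ 0.4581715  -0.01334439  0.116     ]
hold top [0.49279374 0.02422566 0.04      ]
hold top [ 0.49287509 -0.04810854  0.04      ]
hold top [ 0.42068529 -0.04696601  0.04      ]
hold top [0.42048497 0.02338547 0.04      ]
```

```bash
python3 -m creep '[[0,-10,0,0,0,-0.145,95],[0,-20,0,0,0,-0.29,95],[0,-30,0,0,0,-0.435,95],[0,-40,0,0,0,-0.58,95],[0,-50,0,0,0,-0.725,95],[0,-60,0,0,0,-0.87,95],[0,-70,0,0,0,-1.015,95],[0,-73,0,0,0,-1.16,95]]'; python3 -m creep '[[0,0,0,0,0,-0.14,95],[0,0,0,0,0,-0.15,95],[0,0,0,0,0,-0.15,95]]'
python3 - <<'E'
from h import *
m=r.camera_model("wrist");print(r.read_state()["tcp_pos"],r.read_state()["eef_rot"])
im=r.get_image("wrist");cv2.imwrite("pics/w2.png",im[:,:,::-1]);np.savez("w2.npz",**m)
E
```

```text
clock: 2.4
tcp_pos: [0.5014, -0.1597, 0.2686]
eef_rot: [-180.0, 0.0, 81.5]
contact_force: [0.4, -0.2, -0.1]
finger_gap: 0.998
clock: 2.7
tcp_pos: [0.5019, -0.1601, 0.2686]
eef_rot: [-180.0, 0.0, 89.6]
contact_force: [0.3, 0.4, 0.0]
finger_gap: 0.997
[ 0.50185699 -0.16005328  0.26861557] [-1.79997171e+02  8.52235506e-03  8.95517646e+01]
```

View pics/w2.png

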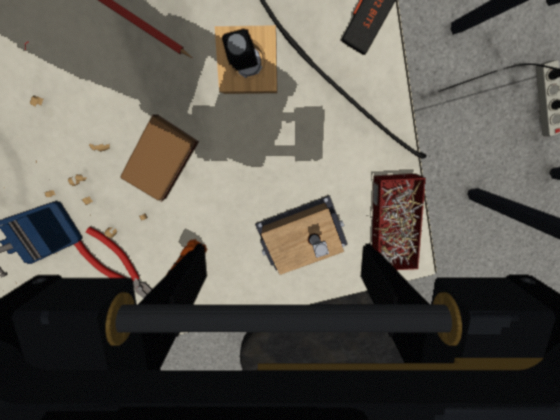

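Run:
```python
from h import *
W=cv2.imread("pics/w2.png")[:,:,::-1]
crop(W,250,190,100,85,7,"pics/c3.png")
crop(W,205,15,85,85,7,"pics/c4.png")
```

```text
(no output)
```

View pics/c3.png

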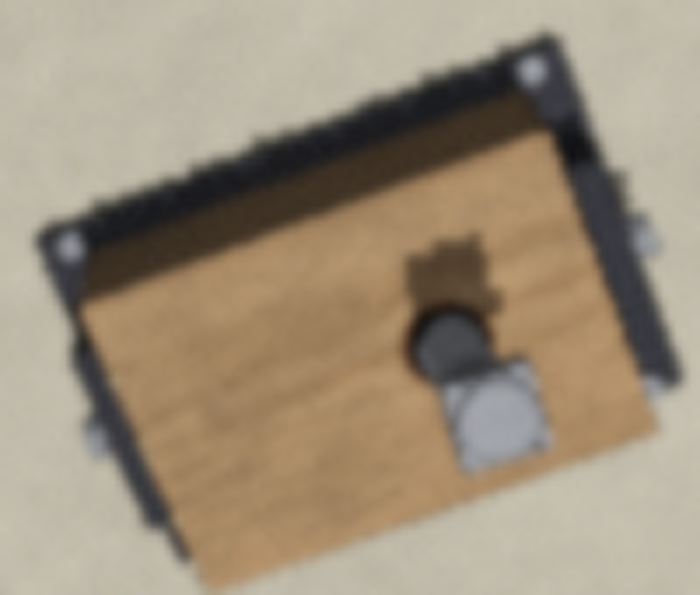

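View pics/c4.png

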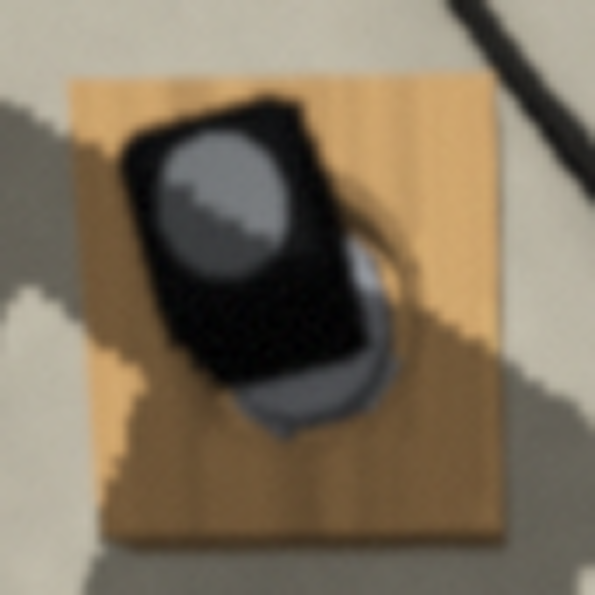

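Run:
```python
from h import *
m=dict(np.load("w2.npz"))
t=r.camera_model("top");s=r.camera_model("scene")
w1=wcam([.52052,-.23005,.26839],[-179.99,.03,14.786])
c1=lambda x,y:((x+.5)/5-.5+245,(y+.5)/5-.5+120)
c3=lambda x,y:((x+.5)/7-.5+250,(y+.5)/7-.5+190)
c4=lambda x,y:((x+.5)/7-.5+205,(y+.5)/7-.5+15)
f=lambda c,L,z:np.array([onz(m,c(*p),z) for p in L])
ang=lambda a,b:np.degrees(np.arctan2(*(b-a)[[1,0]]))
B=f(c3,[(82,300),(550,130),(660,430),(208,592)],.038);print("block",B.round(4).tolist(),B.mean(0),[np.linalg.norm(B[i]-B[(i+1)%4]) for i in range(4)],ang(B[0],B[3]),ang(B[0],B[1]),ang(B[3],B[2]))
H=f(c3,[(443,373),(535,362),(550,448),(465,472)],.0875);print("head",H.mean(0),[ang(H[i],H[(i+1)%4]) for i in range(4)],[np.linalg.norm(H[i]-H[(i+1)%4]) for i in range(4)])
print("pilot",f(c3,[(447,343)],.038))
print("head tri",tri([(m,c3(500,420)),(w1,c1(250,253)),(t,(376.3,173))]),tri([(m,c3(500,420)),(w1,c1(250,253))]))
A=f(c4,[(68,78),(497,73),(505,545),(103,540)],.04);print("holder",A.round(4).tolist(),A.mean(0),ang(A[0],A[1]),ang(A[3],A[0]))
print("cap",f(c4,[(222,203)],.116))
G=f(c4,[(122,145),(298,98)],.114);print("grip top",ang(G[0],G[1]),np.linalg.norm(G[0]-G[1]))
G=f(c4,[(228,387),(367,351)],.056);print("grip bot",ang(G[0],G[1]),np.linalg.norm(G[0]-G[1]))
```

```text
block [[0.4709, -0.2299, 0.038], [0.5631, -0.1952, 0.038], [0.5878, -0.259, 0.038], [0.4954, -0.2952, 0.038]] [ 0.52928795 -0.24480923  0.038     ] [np.float64(0.0984580650468843), np.float64(0.06846057263309033), np.float64(0.09921267015980656), np.float64(0.06971346538967454)] -69.48758417997028 20.65231161234531 21.377163924817033
head [ 0.54831364 -0.2330831   0.0875    ] [np.float64(6.975524864111427), np.float64(-78.94338418802768), np.float64(-163.04570002221342), np.float64(102.76689097973824)] [np.float64(0.016316496362668947), np.float64(0.016931658243977077), np.float64(0.01576997915261928), np.float64(0.01972206273715842)]
pilot [[ 0.54399713 -0.23964804  0.038     ]]
head tri [ 0.54844783 -0.23670223  0.08332679] [ 0.54864714 -0.23594053  0.08449592]
holder [[0.4245, 0.0244, 0.04], [0.4947, 0.0247, 0.04], [0.495, -0.0475, 0.04], [0.4253, -0.0462, 0.04]] [ 0.45986518 -0.01113379  0.04      ] 0.17831146719671978 90.69741405619983
cap [[ 0.45901188 -0.00967348  0.116     ]]
grip top 12.758146840074405 0.024485304660739345
grip bot 12.794483825108566 0.023444459484974763
```

```bash
python3 -m creep '[[40,-11,15,0,0,-0.08,95],[80,-22,35,0,0,-0.16,95],[115,-33,60,0,0,-0.23,95],[149,-44,85,0,0,-0.23,95],[149,-44,95,0,0,-0.23,95],[149,-44,98,0,0,-0.23,95],[149,-44,98,0,0,-0.23,95]]'
python3 - <<'E'
from h import *
m=r.camera_model("wrist");print(r.read_state()["tcp_pos"],r.read_state()["eef_rot"])
im=r.get_image("wrist");cv2.imwrite("pics/w3.png",im[:,:,::-1]);np.savez("w3.npz",**m)
E
```

```text
clock: 3.45
tcp_pos: [0.4592, -0.0109, 0.1707]
eef_rot: [180.0, 0.0, 102.9]
contact_force: [0.1, 0.5, 0.3]
finger_gap: 1.003
[ 0.45924964 -0.01085087  0.17072725] [1.79989075e+02 1.66134574e-02 1.02900070e+02]
```

View pics/w3.png

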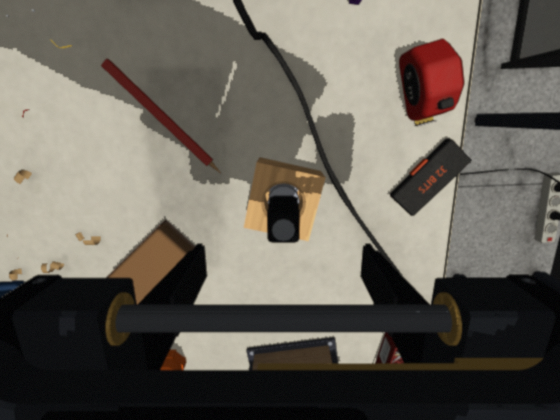

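The driver is centred at u≈284 and its flats line up with the jaws. I'll descend and grip.

```bash
python3 -m creep '[[0,0,30,0,0,0,95],[0,0,60,0,0,0,80],[0,0,85,0,0,0,70],[0,0,100,0,0,0,60],[0,0,103,0,0,0,50],[0,0,103,0,0,0,40],[0,0,103,0,0,0,30],[0,0,103,0,0,0,15]]'; python3 -m creep '[[0,0,0,0,0,0,15],[0,0,0,0,0,0,15],[0,0,0,0,0,0,15],[0,0,0,0,0,0,15]]'
python3 -m creep '[[0,0,-10,0,0,0,15],[0,0,-25,0,0,0,15],[0,0,-55,0,0,0,15],[0,0,-85,0,0,0,15],[0,0,-115,0,0,0,15],[0,0,-145,0,0,0,15],[0,0,-150,0,0,0,15],[0,0,-150,0,0,0,15]]'
python3 - <<'E'
from h import *
m=r.camera_model("wrist");print(r.read_state()["tcp_pos"],r.read_state()["eef_rot"])
im=r.get_image("wrist");cv2.imwrite("pics/w4.png",im[:,:,::-1]);np.savez("w4.npz",**m)
S=r.get_image("scene");crop(S,180,60,200,150,4,"pics/s4.png")
E
```

```text
clock: 4.3
tcp_pos: [0.4592, -0.0104, 0.0685]
eef_rot: [179.9, 0.0, 103.0]
contact_force: [-0.3, -0.9, 0.3]
finger_gap: 0.465
clock: 4.7
tcp_pos: [0.4588, -0.0101, 0.0679]
eef_rot: [180.0, 0.0, 103.0]
contact_force: [-0.6, -0.7, 5.6]
finger_gap: 0.273
clock: 5.5
tcp_pos: [0.4586, -0.0101, 0.2181]
eef_rot: [179.9, 0.0, 103.0]
contact_force: [-0.1, 0.3, -2.1]
finger_gap: 0.271
[ 0.45858852 -0.01006308  0.21813037] [1.79920008e+02 3.71919366e-02 1.03010136e+02]
```

View pics/w4.png

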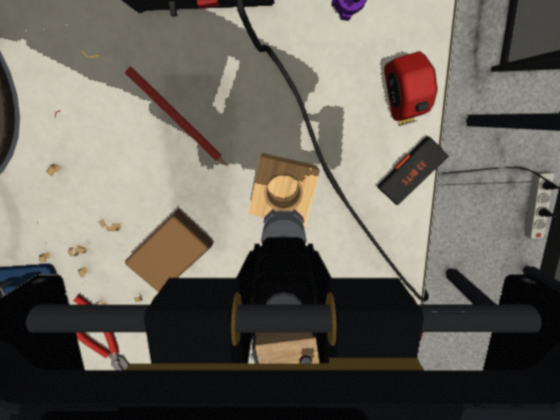

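View pics/s4.png

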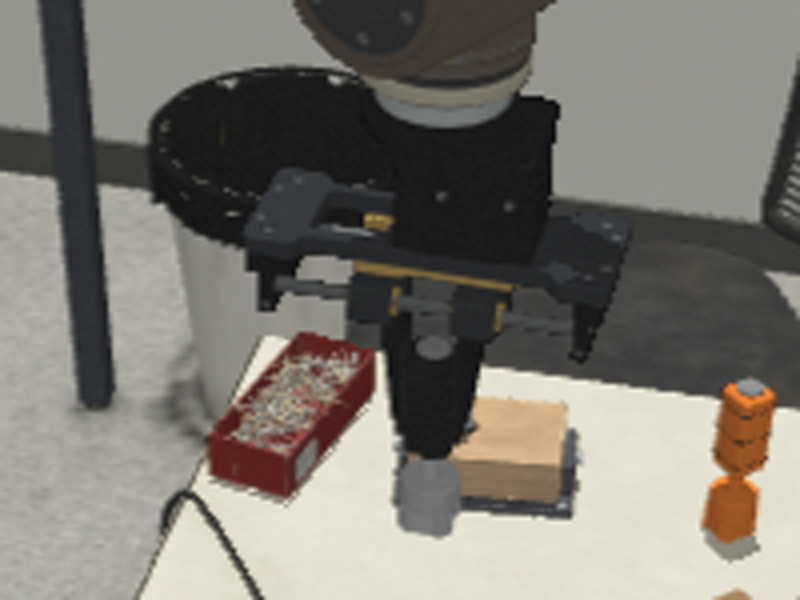

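```bash
python3 -m creep '[[-40,5,0,0,0,0,15],[-80,10,0,0,0,0,15],[-120,15,0,0,0,0,15],[-160,20,0,0,0,0,15],[-200,26,0,0,0,0,15],[-240,32,5,0,0,0,15],[-270,37,10,0,0,0,15],[-280,37,18,0,0,0,15]]'; python3 -m creep '[[0,0,15,0,0,0,15],[0,0,30,0,0,0,15],[0,0,38,0,0,0,15],[0,0,38,0,0,0,15],[0,0,38,0,0,0,15]]'
python3 - <<'E'
from h import *
m=r.camera_model("wrist");print(r.read_state()["tcp_pos"],r.read_state()["eef_rot"])
im=r.get_image("wrist");cv2.imwrite("pics/w5.png",im[:,:,::-1]);np.savez("w5.npz",**m)
crop(im,220,150,130,100,6,"pics/c5.png")
E
```

```text
clock: 6.4
tcp_pos: [0.558, -0.277, 0.1971]
eef_rot: [-179.9, -0.1, 102.9]
contact_force: [-0.3, -0.1, -2.4]
finger_gap: 0.268
clock: 6.9
tcp_pos: [0.5577, -0.2743, 0.1616]
eef_rot: [-180.0, -0.0, 103.0]
contact_force: [0.7, 0.6, -2.6]
finger_gap: 0.274
[ 0.55774736 -0.27429308  0.16157926] [-1.79981995e+02 -1.24252284e-02  1.03028398e+02]
```

View pics/c5.png

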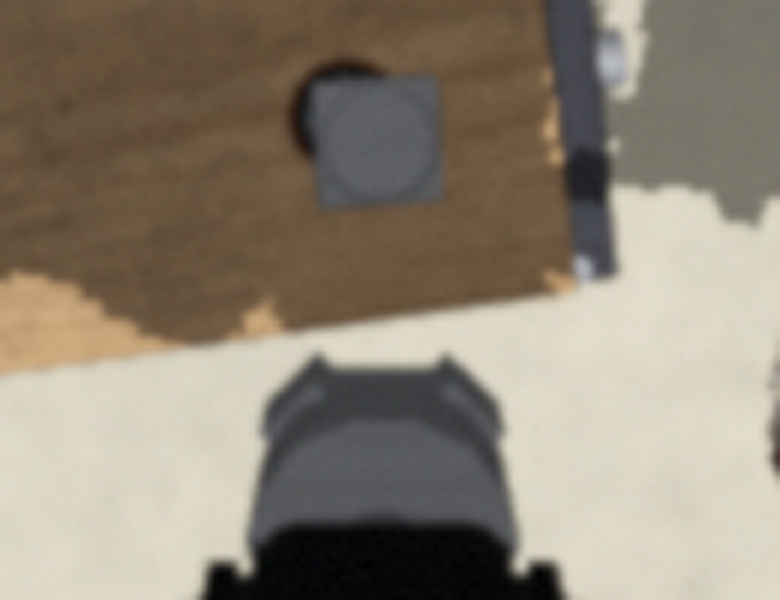

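Run:
```python
from h import *
m=dict(np.load("w5.npz")); m2=dict(np.load("w2.npz"))
w1=wcam([.52052,-.23005,.26839],[-179.99,.03,14.786])
c1=lambda x,y:((x+.5)/5-.5+245,(y+.5)/5-.5+120)
c3=lambda x,y:((x+.5)/7-.5+250,(y+.5)/7-.5+190)
c5=lambda x,y:((x+.5)/6-.5+220,(y+.5)/6-.5+150)
p=np.array([.55775,-.27429,.16158]);Rt=Ro.from_euler("xyz",[-180,0,103.03],degrees=True).as_matrix()
for q in [(.017,0,.062),(.017,.0085,.062),(.017,-.0085,.062),(.0,.017,.062)]:
    uv=proj(m,p+Rt@np.array(q))[0];print(q,(uv-[220,150]+.5)*6-.5)
T=lambda X:Rt.T@(X-p)*1e3
h=onz(m,c5(380,141),.0875);print("head",h,T(h))
H=np.array([onz(m,c5(*q),.0872) for q in [(313,83),(440,75),(443,200),(322,208)]])
print([np.degrees(np.arctan2(*(H[(i+1)%4]-H[i])[[1,0]])) for i in range(4)],[np.linalg.norm(H[(i+1)%4]-H[i]) for i in range(4)])
print("tri",tri([(m,c5(380,141)),(m2,c3(499,418)),(w1,c1(250,253))]))
# 6mm scale at block top
print("hole",onz(m,c5(295,115),.038),onz(m,c5(345,62),.038), "centres if r=5..8:")
a=onz(m,c5(345,115),.038)
for R in (5.5,6,7,8):
    X=T(onz(m,c5(295,115),.038));Y=T(onz(m,c5(345,62),.038)); print(R, p+Rt@(np.array([Y[0]-R,X[1]+R,X[2]])/1e3))
```

```text
(0.017, 0, 0.062) [379.82878251 338.69301656]
(0.017, 0.0085, 0.062) [444.60728764 338.72905586]
(0.017, -0.0085, 0.062) [315.05006362 338.65697715]
(0.0, 0.017, 0.062) [506.72352354 460.71425536]
head [ 0.54850732 -0.23434012  0.0875    ] [4.10051210e+01 2.44870588e-03 7.40800000e+01]
[np.float64(16.65693729392325), np.float64(-75.02830091201238), np.float64(-163.0876960790488), np.float64(106.55244180268697)] [np.float64(0.01685811149374092), np.float64(0.016840684772885316), np.float64(0.01639384531834239), np.float64(0.016906495729535297)]
tri [ 0.54857786 -0.23554702  0.08405057]
hole [ 0.53620894 -0.24183624  0.038     ] [ 0.54214859 -0.23179417  0.038     ] centres if r=5..8:
5.5 [ 0.54090349 -0.23772767  0.038     ]
6 [ 0.54150335 -0.23810206  0.038     ]
7 [ 0.54270306 -0.23885085  0.038     ]
8 [ 0.54390277 -0.23959964  0.038     ]
```

```bash
python3 -m creep '[[8,2,-5,0.04,-0.02,-0.02,15],[20,4,-5,0.08,-0.04,-0.04,15],[33,6,-5,0.128,-0.066,-0.05,15],[45.8,8,-2,0.128,-0.066,-0.05,15],[45.8,8,4,0.128,-0.066,-0.05,15],[45.8,8,6.8,0.128,-0.066,-0.05,15],[45.8,8,6.8,0.128,-0.066,-0.05,15],[45.8,8,6.8,0.128,-0.066,-0.05,15]]'
python3 - <<'E'
from h import *
m=r.camera_model("wrist");st=r.read_state();print(st["tcp_pos"],st["eef_rot"],st["contact_force"],st["ft_torque"])
im=r.get_image("wrist");np.savez("w6.npz",**m)
S=r.get_image("scene");T=r.get_image("top")
cv2.imwrite("pics/S6.png",S[:,:,::-1]);cv2.imwrite("pics/T6.png",T[:,:,::-1])
a=[cv2.resize(x,(400,300),interpolation=cv2.INTER_CUBIC) for x in (im[170:245,235:335],im[170:245,235:335],T[155:218,333:417],S[130:190,255:335])]
o=np.vstack([np.hstack(a[:2]),np.hstack(a[2:])]);cv2.imwrite("pics/c6.png",o[:,:,::-1])
E
```

```text
clock: 7.75
tcp_pos: [0.5551, -0.2289, 0.1548]
eef_rot: [-172.6, 3.6, 106.0]
contact_force: [0.3, -0.2, -1.7]
finger_gap: 0.275
[ 0.55508183 -0.22894252  0.15477045] [-172.58139763    3.58314402  106.04771827] [ 0.32455739 -0.1743997  -1.74509099] [ 0.06543593 -0.19691543 -0.02524408]
```

View pics/c6.png

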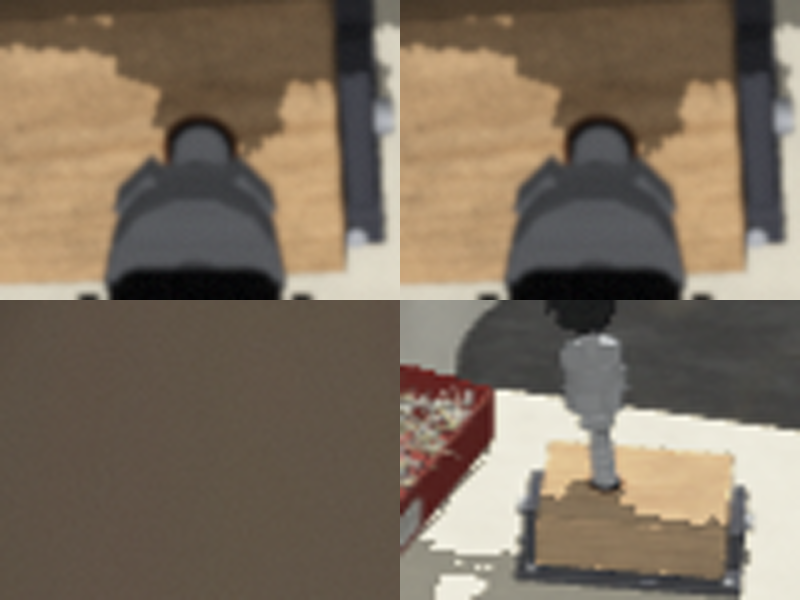

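```bash
python3 -m creep '[[0,0.4,2,0,0,0,15],[0,0.4,4,0,0,0,15],[0,0.4,6,0,0,0,15],[0,0.4,7.5,0,0,0,15],[0,0.4,9,0,0,0,15],[0,0.4,9,0,0,0,15]]'
python3 - <<'E'
from h import *
m=dict(np.load("w6.npz"))
c=lambda x,y:((x+.5)/4-.5+235,(y+.5)/4-.5+170)
a=onz(m,c(166,140),.038);b=onz(m,c(238,140),.038);t=onz(m,c(202,114),.038)
p=np.array([0.55508,-.22894,.15477]);Rt=Ro.from_euler("xyz",[-172.58,3.58,106.05],degrees=True).as_matrix()
d=(b-a);R=np.linalg.norm(d)/2;n=np.array([d[1],-d[0],0])/np.linalg.norm(d)
print(a,b,t,R); print("pilot",t+n*R,t-n*R)
X=p+Rt@[0,0,.062];print("mouth",X)
st=r.read_state();print(st["contact_force"],st["ft_torque"],st["tcp_pos"])
E
```

```text
clock: 8.5
tcp_pos: [0.5546, -0.2289, 0.1456]
eef_rot: [-172.5, 3.6, 106.1]
contact_force: [0.4, -0.4, -1.7]
finger_gap: 0.271
[ 0.53551684 -0.24007877  0.038     ] [ 0.55232725 -0.23454475  0.038     ] [ 0.54214813 -0.23088538  0.038     ] 0.008848947268199988
pilot [ 0.54491515 -0.23929059  0.038     ] [ 0.53938112 -0.22248018  0.038     ]
mouth [ 0.5484467  -0.23484304  0.09340915]
[ 0.44478361 -0.3853394  -1.70470663] [ 0.11008126 -0.24213874  0.04697763] [ 0.55456273 -0.22889149  0.14562859]
```

```bash
python3 -m creep '[[0,0,1.5,0,0,0,15],[0,0,3,0,0,0,15],[0,0,3,0,0,0,15]]';python3 -m creep '[[0,0,1.5,0,0,0,15],[0,0,3,0,0,0,15],[0,0,3,0,0,0,15]]'; python3 -c "
from workcell import r
s=r.read_state();print(s['contact_force'],s['ft_torque'],s['tcp_pos'])"
```

```text
clock: 8.8
tcp_pos: [0.5542, -0.2292, 0.1427]
eef_rot: [-172.6, 3.6, 106.1]
contact_force: [0.4, 0.1, -1.7]
finger_gap: 0.268
clock: 9.1
tcp_pos: [0.5539, -0.2295, 0.1397]
eef_rot: [-172.5, 3.6, 106.1]
contact_force: [-0.6, 0.5, -1.8]
finger_gap: 0.273
[-0.59622563  0.48103165 -1.76033406] [ 0.08797035 -0.26480731  0.05332661] [ 0.5538796  -0.22948892  0.13972036]
```

```bash
python3 -m creep '[[0,0,1,0,0,0,15],[0,0,2,0,0,0,15],[0,0,3,0,0,0,15],[0,0,3,0,0,0,15]]';python3 -m creep '[[0,0,0.7,0,0,0,15],[0,0,1.4,0,0,0,15],[0,0,1.4,0,0,0,15]]'
python3 - <<'E'
from h import *
m=r.camera_model("wrist");st=r.read_state();print(st["tcp_pos"],st["eef_rot"],st["contact_force"],st["ft_torque"])
im=r.get_image("wrist");np.savez("w7.npz",**m)
S=r.get_image("scene")
a=[cv2.resize(x,(400,300),interpolation=cv2.INTER_CUBIC) for x in (im[170:245,235:335],S[130:190,255:335])]
cv2.imwrite("pics/c7.png",np.hstack(a)[:,:,::-1])
E
```

```text
clock: 9.5
tcp_pos: [0.5536, -0.2298, 0.1368]
eef_rot: [-172.6, 3.6, 106.1]
contact_force: [0.4, -0.8, -0.9]
finger_gap: 0.27
clock: 9.8
tcp_pos: [0.5535, -0.2299, 0.1355]
eef_rot: [-172.6, 3.6, 106.1]
contact_force: [0.1, -0.1, -1.2]
finger_gap: 0.272
[ 0.55349675 -0.22990037  0.13550479] [-172.56057351    3.58826458  106.11161168] [ 0.1292535  -0.10768131 -1.23048045] [ 0.06699354 -0.21554485  0.02846857]
```

View pics/c7.png

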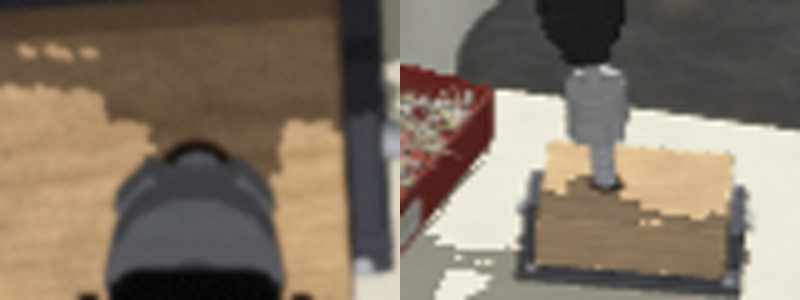

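```bash
python3 -m creep '[[0,0,0.4,0,0,0,15],[0,0,0.8,0,0,0,15],[0,0,0.8,0,0,0,15]]'; python3 -m creep '[[0,0,0.4,0,0,0,15],[0,0,0.8,0,0,0,15],[0,0,0.8,0,0,0,15]]'
```

```text
clock: 10.2
tcp_pos: [0.5535, -0.2301, 0.135]
eef_rot: [-172.6, 3.6, 106.1]
contact_force: [-1.1, 0.7, 0.1]
finger_gap: 0.273
clock: 10.5
tcp_pos: [0.5537, -0.2302, 0.1347]
eef_rot: [-172.6, 3.6, 106.1]
contact_force: [-0.1, -0.2, 5.9]
finger_gap: 0.273
```

Run:
```python
from h import *
st=r.read_state();p=st["tcp_pos"];R=Ro.from_euler("xyz",st["eef_rot"],degrees=True)
zt=R.as_matrix()[:,2];print("tool z",zt)
h=p+zt*.048;print("head at contact",h)
pil=np.array([.5447,-.2396,.038]);print("lean vec mm",(h-pil)*1e3,np.linalg.norm(h-pil))
Rt=Ro.from_euler("xyz",[180,0,106.3],degrees=True)
print("turn",(R.inv()*Rt).as_rotvec())
for P in ([.5447,-.2396,.1358],[.5437,-.2392,.1358]):
  print("shift",R.inv().apply(np.array(P)-p)*1e3)
```

```text
tool z [-0.10604051 -0.09614568 -0.98970269]
head at contact [ 0.54859594 -0.23477276  0.08717378]
lean vec mm [ 3.89593633  4.82723714 49.17377516] 0.049563501711148296
turn [-0.12897429  0.06321223 -0.00738551]
shift [ -6.63566131 -11.24989582   0.75173947]
shift [ -5.97520508 -12.09797023   0.81932171]
```

```bash
python3 -m creep '[[-1,-1.9,-0.4,-0.021,0.0105,0,15],[-2.1,-3.8,-0.3,-0.043,0.021,0,15],[-3.2,-5.6,-0.15,-0.065,0.032,0,15],[-4.3,-7.5,0,-0.086,0.042,0,15],[-5.4,-9.4,0.2,-0.108,0.053,0,15],[-6.5,-11.3,0.5,-0.129,0.063,0,15],[-6.5,-11.3,0.5,-0.129,0.063,0,15]]'
python3 - <<'E'
from h import *
m=r.camera_model("wrist");st=r.read_state();print(st["tcp_pos"],st["eef_rot"],st["contact_force"],st["ft_torque"])
im=r.get_image("wrist");np.savez("w8.npz",**m)
S=r.get_image("scene")
a=[cv2.resize(x,(400,300),interpolation=cv2.INTER_CUBIC) for x in (im[170:245,235:335],S[130:190,255:335])]
cv2.imwrite("pics/c8.png",np.hstack(a)[:,:,::-1])
E
```

```text
clock: 11.2
tcp_pos: [0.5441, -0.2395, 0.1358]
eef_rot: [179.9, -0.1, 105.8]
contact_force: [2.9, 6.0, 6.2]
finger_gap: 0.273
[ 0.54413596 -0.23948398  0.13582911] [ 1.79886494e+02 -7.17743347e-02  1.05789336e+02] [2.8952368  6.02495875 6.23305456] [ 1.37051249 -0.73652812  0.07770178]
```

View pics/c8.png

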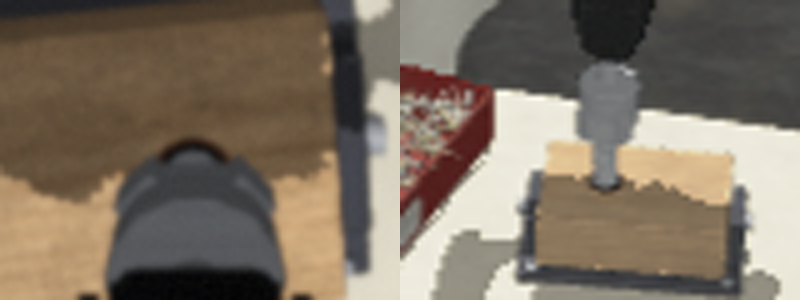

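Run:
```python
from h import *
im=r.get_image("wrist");S=r.get_image("scene");s=r.camera_model("scene")
a=[cv2.resize(x,(400,500),interpolation=cv2.INTER_CUBIC) for x in (im[190:240,263:303],S[125:175,277:317])]
cv2.imwrite("pics/c9.png",np.hstack(a)[:,:,::-1])
for z in (.038,.074,.104): print(z,(proj(s,[.5445,-.2395,z])[0]-[277,125]+.5)*10-.5)
```

```text
0.038 [189.57184669 415.57894817]
0.074 [194.8319314  304.40906032]
0.104 [199.3552969  208.80945238]
```

View pics/c9.png

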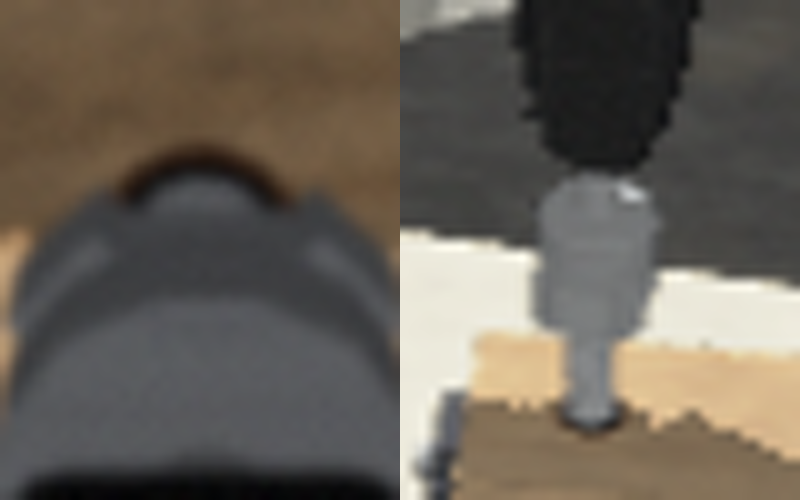

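```bash
python3 -m creep '[[-0.35,-0.5,-0.1,0,0,0,15],[-0.7,-1,-0.1,0,0,0,15],[-0.7,-1,-0.1,0,0,0,15],[-0.7,-1,-0.1,0,0,0,15]]'
python3 - <<'E'
from h import *
st=r.read_state();print(st["tcp_pos"],st["eef_rot"],st["contact_force"],st["ft_torque"])
im=r.get_image("wrist");S=r.get_image("scene");s=r.camera_model("scene")
a=[cv2.resize(x,(400,500),interpolation=cv2.INTER_CUBIC) for x in (im[190:240,263:303],S[125:175,277:317])]
cv2.imwrite("pics/c10.png",np.hstack(a)[:,:,::-1])
E
```

```text
clock: 11.8
tcp_pos: [0.5437, -0.2399, 0.1359]
eef_rot: [179.9, -0.1, 105.8]
contact_force: [3.3, 5.9, 5.3]
finger_gap: 0.272
[ 0.54372272 -0.23992573  0.13585505] [ 1.79921371e+02 -5.91125486e-02  1.05830111e+02] [3.32903268 5.9434966  5.30718677] [ 1.40092771 -0.82957161 -0.00719521]
```

View pics/c10.png

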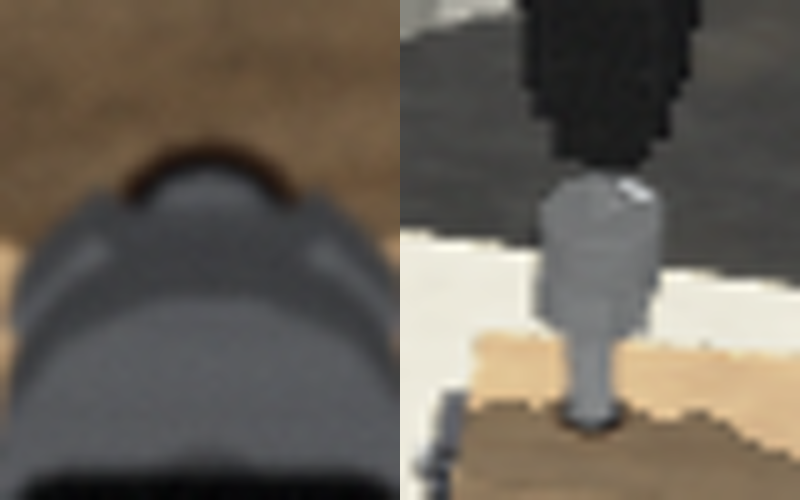

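```bash
python3 -m creep '[[-0.4,-0.6,0,0,0,0,15],[-0.9,-1.3,0,0,0,0,15],[-0.9,-1.3,0,0,0,0,15],[-0.9,-1.3,0,0,0,0,15]]'
python3 - <<'E'
from h import *
st=r.read_state();print(st["tcp_pos"],st["eef_rot"],st["contact_force"],st["ft_torque"])
ims=[r.get_image("scene") for _ in range(1)]
S=ims[0];im=r.get_image("wrist")
a=[cv2.resize(x,(400,500),interpolation=cv2.INTER_CUBIC) for x in (im[190:240,263:303],S[125:175,277:317])]
cv2.imwrite("pics/c11.png",np.hstack(a)[:,:,::-1])
c=cv2.resize(S[152:170,285:310],(800,576),interpolation=cv2.INTER_CUBIC);cv2.imwrite("pics/c11b.png",c[:,:,::-1])
E
```

```text
clock: 12.3
tcp_pos: [0.5427, -0.241, 0.1358]
eef_rot: [179.9, -0.1, 105.8]
contact_force: [3.0, 6.2, 4.7]
finger_gap: 0.271
[ 0.54273295 -0.24104631  0.13576773] [ 1.79919722e+02 -7.51125406e-02  1.05824557e+02] [2.97880912 6.23705495 4.69140044] [ 1.54236677 -0.93964781  0.02022686]
```

View pics/c11.png

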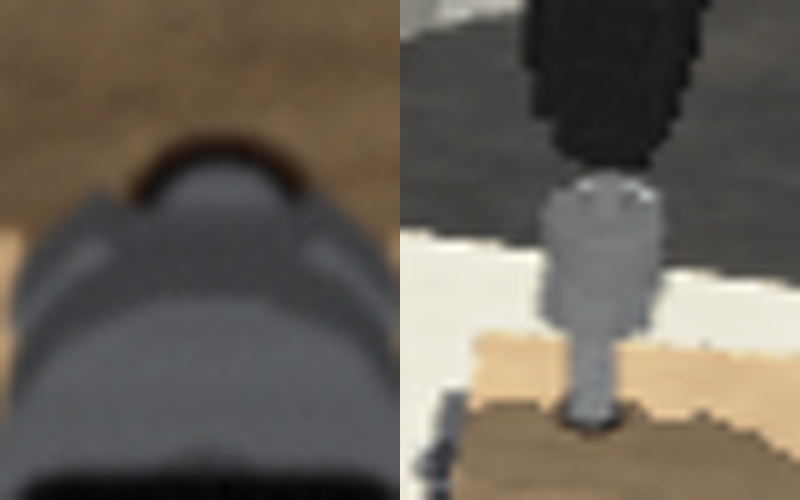

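View pics/c11b.png

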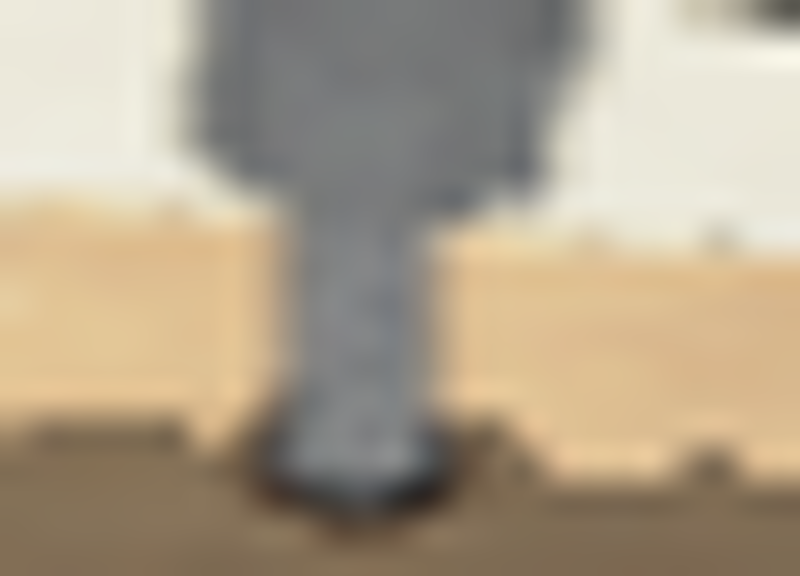

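```bash
python3 -m creep '[[0.4,0.8,0,0,0,0,15],[0.7,1.5,0,0,0,0,15],[0.7,1.5,0,0,0,0,15]]'
python3 - <<'E'
from h import *
st=r.read_state();print(st["tcp_pos"],st["eef_rot"],st["contact_force"],st["ft_torque"],st["q"])
E
```

```text
clock: 12.7
tcp_pos: [0.5434, -0.2404, 0.1357]
eef_rot: [-180.0, -0.1, 105.9]
contact_force: [-0.4, 3.1, 5.8]
finger_gap: 0.271
[ 0.54339913 -0.24041247  0.1357416 ] [-1.79991415e+02 -5.54376530e-02  1.05852931e+02] [-0.43429799  3.09895667  5.76318991] [ 0.61714342 -0.03969965 -0.04600865] [-3.02480138e+01  3.07274407e+01  9.85406946e+01  4.16340761e-02
  5.07777711e+01 -4.61272885e+01]
```

```bash
python3 -m creep '[[0.4,0.7,0,0,0,0,15],[0.4,0.7,0,0,0,0.08,15],[0.4,0.7,0,0,0,0.16,15],[0.4,0.7,0,0,0,0.24,15],[0.4,0.7,0.1,0,0,0.32,15],[0.4,0.7,0.1,0,0,0.32,15]]'
python3 - <<'E'
from h import *
st=r.read_state();print(st["tcp_pos"],st["eef_rot"],st["contact_force"],st["ft_torque"])
S=r.get_image("scene");im=r.get_image("wrist")
a=[cv2.resize(x,(400,500),interpolation=cv2.INTER_CUBIC) for x in (im[190:240,263:303],S[125:175,277:317])]
cv2.imwrite("pics/c12.png",np.hstack(a)[:,:,::-1])
E
```

```text
clock: 13.3
tcp_pos: [0.5442, -0.2395, 0.1356]
eef_rot: [180.0, -0.1, 87.4]
contact_force: [1.2, 4.3, 5.6]
finger_gap: 0.271
[ 0.54421266 -0.23952266  0.13564633] [ 1.79993670e+02 -7.95048604e-02  8.73599289e+01] [1.22988337 4.31977619 5.56155189] [ 1.30043972 -0.38770172  0.12010893]
```

View pics/c12.png

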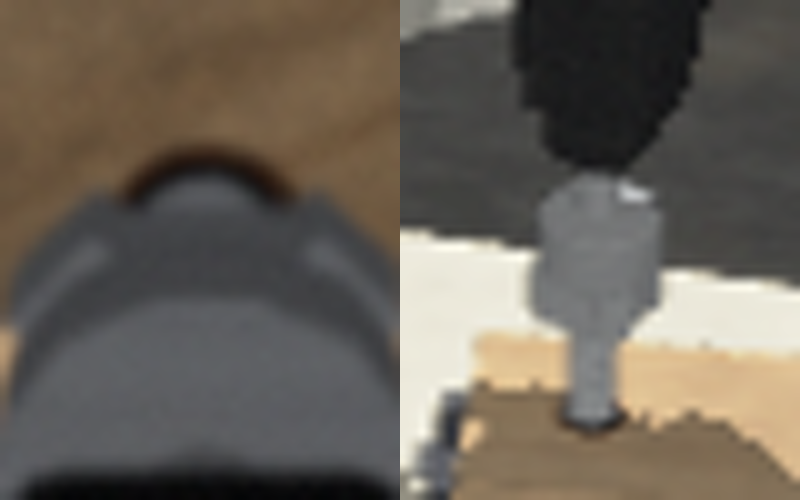

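```bash
python3 -m creep '[[-0.3,0,0.1,0,0,0.1,15],[-0.6,0,0.2,0,0,0.2,15],[-0.6,0,0.3,0,0,0.3,15],[-0.6,0,0.4,0,0,0.4,15],[-0.6,0,0.5,0,0,0.5,15],[-0.6,0,0.55,0,0,0.6,15],[-0.6,0,0.65,0,0,0.7,15]]'
python3 - <<'E'
from h import *
st=r.read_state();print(st["tcp_pos"],st["eef_rot"],st["contact_force"],st["ft_torque"])
S=r.get_image("scene");im=r.get_image("wrist")
a=[cv2.resize(x,(400,500),interpolation=cv2.INTER_CUBIC) for x in (im[190:240,263:303],S[125:175,277:317])]
cv2.imwrite("pics/c13.png",np.hstack(a)[:,:,::-1])
E
```

```text
clock: 14.1
tcp_pos: [0.5444, -0.2401, 0.135]
eef_rot: [-180.0, -0.1, 47.2]
contact_force: [3.2, 5.2, 5.4]
finger_gap: 0.272
[ 0.54438321 -0.24009237  0.13502616] [-1.79975606e+02 -8.03863150e-02  4.71765006e+01] [3.18615151 5.24975081 5.40505247] [ 1.26082374 -0.63984285  0.15395258]
```

View pics/c13.png

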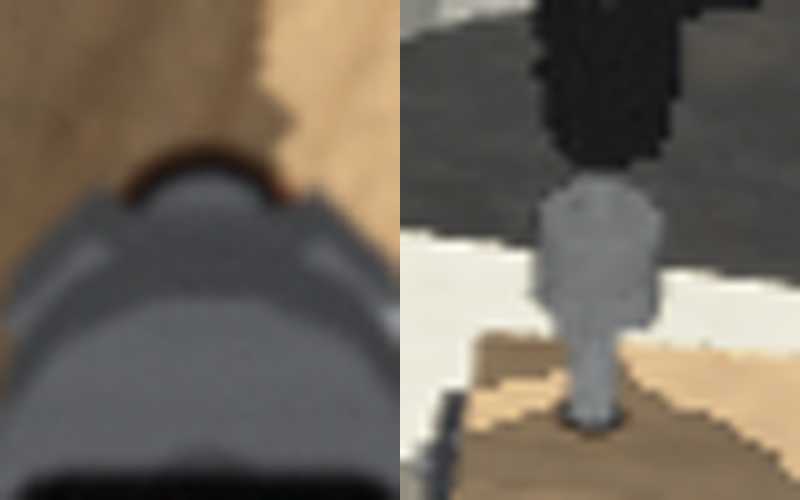

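```bash
python3 -m creep '[[0,0,0.1,0,0,0.1,15],[0,0,0.2,0,0,0.2,15],[0,0,0.3,0,0,0.3,15],[0,0,0.4,0,0,0.4,15],[0,0,0.5,0,0,0.5,15],[0,0,0.6,0,0,0.6,15],[0,0,0.7,0,0,0.7,15],[0,0,0.8,0,0,0.8,15]]'; python3 -m creep '[[0,0,0.1,0,0,0.1,15],[0,0,0.2,0,0,0.2,15],[0,0,0.2,0,0,0.2,15]]'
python3 - <<'E'
from h import *
st=r.read_state();print(st["tcp_pos"],st["eef_rot"],st["contact_force"],st["ft_torque"],st["q"][5])
S=r.get_image("scene");im=r.get_image("wrist")
a=[cv2.resize(x,(400,500),interpolation=cv2.INTER_CUBIC) for x in (im[190:240,263:303],S[125:175,277:317])]
cv2.imwrite("pics/c14.png",np.hstack(a)[:,:,::-1])
E
```

```text
clock: 15.0
tcp_pos: [0.5445, -0.2403, 0.1342]
eef_rot: [-179.9, -0.1, 1.3]
contact_force: [2.5, 4.2, 5.6]
finger_gap: 0.273
clock: 15.3
tcp_pos: [0.5445, -0.2403, 0.1341]
eef_rot: [-179.9, -0.0, -10.1]
contact_force: [2.9, 5.0, 5.5]
finger_gap: 0.272
[ 0.54445148 -0.24032569  0.13405768] [-1.79940015e+02 -3.87849385e-02 -1.00834496e+01] [2.88339108 5.00517159 5.54181267] [ 1.08482795 -0.54510384  0.05215416] 69.81952901893884
```

View pics/c14.png

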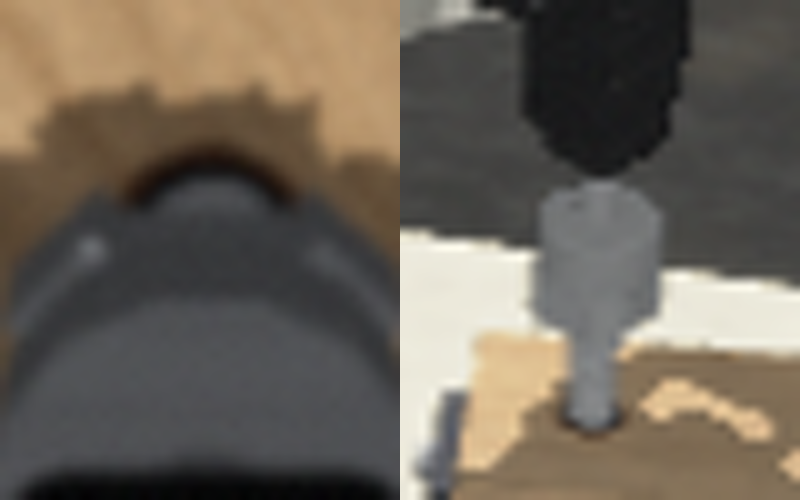

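```bash
python3 -m creep '[[0,0,-0.3,0,0,-0.08,15],[0.3,-0.4,-0.6,0,0,-0.17,15],[0.3,-0.4,-0.6,0,0,-0.17,15],[0.3,-0.4,-0.6,0,0,-0.17,15]]'
```

```text
clock: 15.8
tcp_pos: [0.5444, -0.2403, 0.1342]
eef_rot: [-180.0, 0.0, -0.3]
contact_force: [0.7, 1.0, 1.5]
finger_gap: 0.271
```

```bash
python3 -m creep '[[0,0,-1,0,0,0,15],[0,0,-3,0,0,0,15],[0,0,-6,0,0,0,15],[0,0,-10,0,0,0,15],[0,0,-15,0,0,0,15],[0,0,-30,0,0,0,15],[0,0,-50,0,0,0,15],[0,0,-60,0,0,0,15]]';  python3 -m creep '[[-10,0,-8,0,0,0,15],[-40,0,-12,0,0,0,15],[-60,0,-12,0,0,0,15],[-60,0,-12,0,0,0,15],[-60,0,-12,0,0,0,15]]'
python3 - <<'E'
from h import *
st=r.read_state();print(st["tcp_pos"],st["eef_rot"],st["contact_force"],st["ft_torque"],st["q"])
m=r.camera_model("wrist");im=r.get_image("wrist");S=r.get_image("scene");np.savez("w15.npz",**m)
cv2.imwrite("pics/w15.png",im[:,:,::-1])
crop(S,270,130,60,45,10,"pics/c15.png")
E
```

```text
clock: 16.6
tcp_pos: [0.5452, -0.2405, 0.1962]
eef_rot: [179.9, -0.1, -0.1]
contact_force: [0.0, 0.5, -1.8]
finger_gap: 0.268
clock: 17.1
tcp_pos: [0.4844, -0.2402, 0.2066]
eef_rot: [180.0, 0.0, -0.2]
contact_force: [-0.5, -0.3, -1.0]
finger_gap: 0.275
[ 0.48443737 -0.2401817   0.20655968] [ 1.79985789e+02  1.71974197e-02 -1.61427265e-01] [-0.49741206 -0.30430586 -1.02267928] [-0.03892024  0.00433822 -0.00071657] [-3.33616336e+01  2.18104206e+01  1.01740546e+02 -2.55654323e-02
  5.64556453e+01  5.68139198e+01]
```

View pics/w15.png

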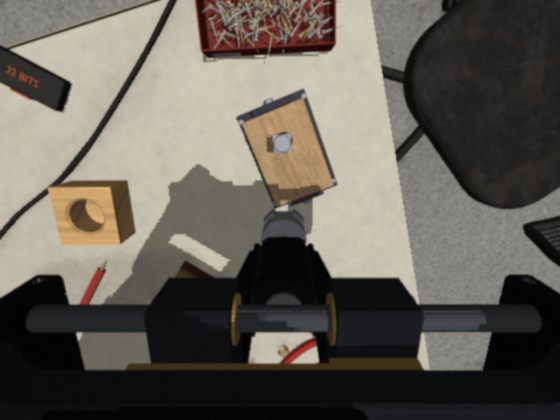

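View pics/c15.png

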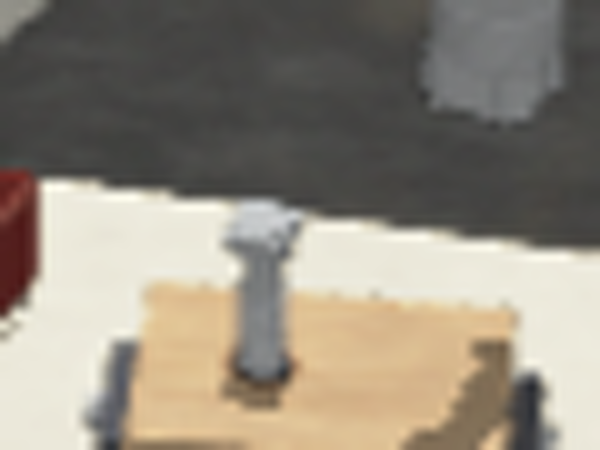

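Run:
```python
from h import *
im=cv2.imread("pics/w15.png")[:,:,::-1]
crop(im,235,85,105,120,5,"pics/c16.png")
s=r.camera_model("scene");
for P in ([.5445,-.2395,.038],[.5445,-.2395,.0863]): print((proj(s,P)[0]-[270,130]+.5)*10-.5)
```

```text
[259.57184669 365.57894817]
[266.67076529 215.54600597]
```

View pics/c16.png

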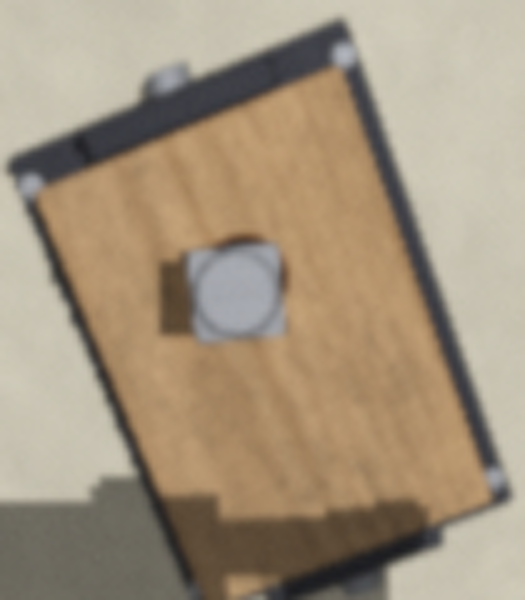

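Run:
```python
from h import *
m=dict(np.load("w15.npz"))
c=lambda x,y:((x+.5)/5-.5+235,(y+.5)/5-.5+85)
H=np.array([onz(m,c(*q),.0864) for q in [(186,252),(279,240),(286,333),(199,342)]])
print("head",H.mean(0),[(np.degrees(np.arctan2(*(H[(i+1)%4]-H[i])[[1,0]]))+45)%90-45 for i in range(4)])
a=onz(m,c(288,275),.038);b=onz(m,c(243,236),.038);R=.00885
print("pilot",[b[0]-R,a[1]+R], "b",b,"a",a)
for z in (.038,.0863):print((proj(m,[.5445,-.2395,z])[0]-[235,85]+.5)*5-.5)
```

```text
head [ 0.5455709  -0.23917503  0.0864    ] [np.float64(7.0075592563966325), np.float64(4.704254583789975), np.float64(5.7030051951473695), np.float64(7.7079418271771445)]
pilot [np.float64(0.5446250965720904), np.float64(-0.24104098430438198)] b [ 0.5534751  -0.24021382  0.038     ] a [ 0.54531475 -0.24989098  0.038     ]
[239.78519573 278.98291769]
[239.27204379 298.00090148]
```

```bash
python3 -m creep '[[-4,-35,0,0,0,0,15],[-8,-70,0,0,0,0,15],[-12,-105,0,0,0,0,15],[-16,-140,0,0,0,0,15],[-20,-175,0,0,0,0,15],[-25,-210,0,0,0,0,15],[-25,-229,0,0,0,0,15],[-25,-229,0,0,0,0,15]]'
python3 -m creep '[[0,0,10,0,0,0,15],[0,0,20,0,0,0,15],[0,0,20,0,0,0,15],[0,0,20,0,0,0,15]]'
python3 - <<'E'
from h import *
st=r.read_state();print(st["tcp_pos"],st["eef_rot"],st["contact_force"],st["q"])
m=r.camera_model("wrist");im=r.get_image("wrist");S=r.get_image("scene");np.savez("w17.npz",**m)
a=[cv2.resize(x,(400,500),interpolation=cv2.INTER_CUBIC) for x in (im[160:260,243:323],S[165:265,245:325])]
cv2.imwrite("pics/c17.png",np.hstack(a)[:,:,::-1])
m15=dict(np.load("w15.npz"));print(onz(m15,(86.5,215.5),.04))
E
```

```text
clock: 18.0
tcp_pos: [0.4604, -0.009, 0.2063]
eef_rot: [-180.0, 0.0, 0.1]
contact_force: [0.2, -0.7, -1.9]
finger_gap: 0.275
clock: 18.4
tcp_pos: [0.4602, -0.0116, 0.1858]
eef_rot: [-180.0, 0.1, -0.2]
contact_force: [-0.7, -0.1, -2.0]
finger_gap: 0.272
[ 0.46016605 -0.01160611  0.18580661] [-1.79991513e+02  1.05197947e-01 -1.86420461e-01] [-0.74651964 -0.10445897 -2.03236909] [-9.67038958e+00  1.70381460e+01  1.13537720e+02 -1.17816382e-02
  4.95292932e+01  8.05236939e+01]
[ 0.46058935 -0.01318448  0.04      ]
```

View pics/c17.png

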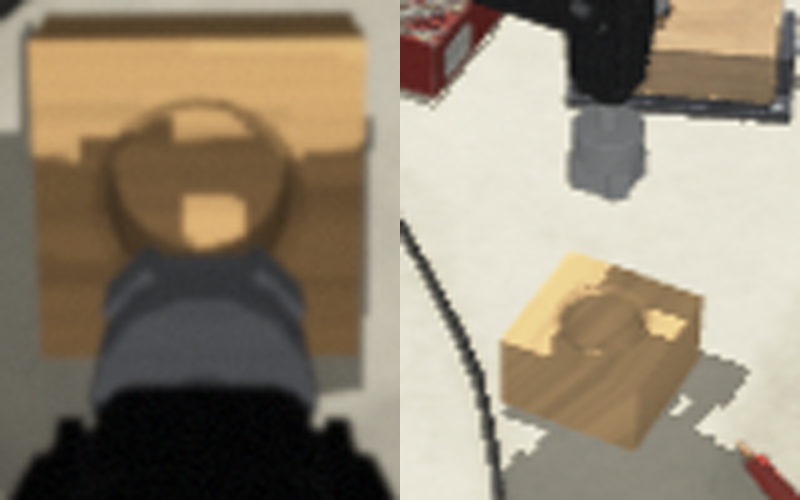

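```bash
python3 -m creep '[[0,0,30,0,0,0,15],[0,0,60,0,0,0,15],[0,0,75,0,0,0,15],[0,0,85,0,0,0,15],[0,0,92,0,0,0,15],[0,0,97,0,0,0,15],[0,0,97,0,0,0,15]]'
```

```text
clock: 19.2
tcp_pos: [0.4602, -0.011, 0.0893]
eef_rot: [180.0, 0.0, -0.1]
contact_force: [0.3, 0.8, -1.8]
finger_gap: 0.273
```

```bash
python3 -m creep '[[0,0,5,0,0,0,15],[0,0,10,0,0,0,15],[0,0,15,0,0,0,15],[0,0,19,0,0,0,15],[0,0,20.5,0,0,0,15],[0,0,20.5,0,0,0,15]]'
```

```text
clock: 19.8
tcp_pos: [0.4601, -0.011, 0.0686]
eef_rot: [-180.0, 0.1, -0.1]
contact_force: [-0.8, -0.3, -1.0]
finger_gap: 0.272
```

```bash
python3 -m creep '[[0,0,0.5,0,0,0,15],[0,0,0.5,0,0,0,35],[0,0,0.5,0,0,0,50],[0,0,0.5,0,0,0,60],[0,0,0.5,0,0,0,60],[0,0,0.5,0,0,0,60],[0,0,0.5,0,0,0,60],[0,0,0.5,0,0,0,60]]'
python3 -m creep '[[0,0,-15,0,0,0,60],[0,0,-40,0,0,0,60],[0,0,-80,0,0,0,60],[0,0,-120,0,0,0,60],[0,0,-150,0,0,0,60],[0,0,-170,0,0,0,60],[0,0,-180,0,0,0,60],[0,0,-180,0,0,0,60]]'
python3 - <<'E'
from h import *
st=r.read_state();print(st["tcp_pos"],st["contact_force"])
m=r.camera_model("wrist");im=r.get_image("wrist");S=r.get_image("scene")
cv2.imwrite("pics/w18.png",im[:,:,::-1])
a=[cv2.resize(x,(400,500),interpolation=cv2.INTER_CUBIC) for x in (S[185:265,250:314],S[130:180,275:315])]
cv2.imwrite("pics/c18.png",np.hstack(a)[:,:,::-1])
E
```

```text
clock: 20.6
tcp_pos: [0.4601, -0.011, 0.0684]
eef_rot: [180.0, 0.0, -0.1]
contact_force: [-0.1, -0.0, 0.0]
finger_gap: 0.63
clock: 21.4
tcp_pos: [0.4605, -0.011, 0.249]
eef_rot: [180.0, -0.1, -0.1]
contact_force: [-0.4, 0.6, -0.2]
finger_gap: 0.628
[ 0.46049937 -0.01096024  0.24904412] [-0.37935031  0.6079128  -0.18179053]
```

View pics/c18.png

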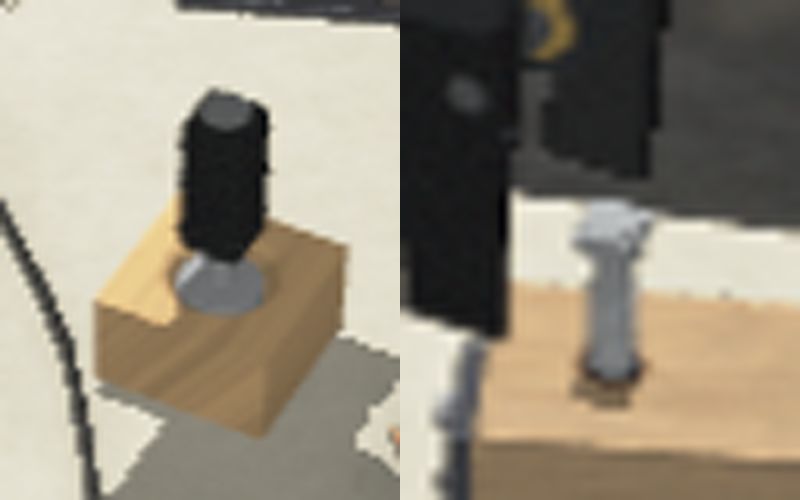

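View pics/w18.png

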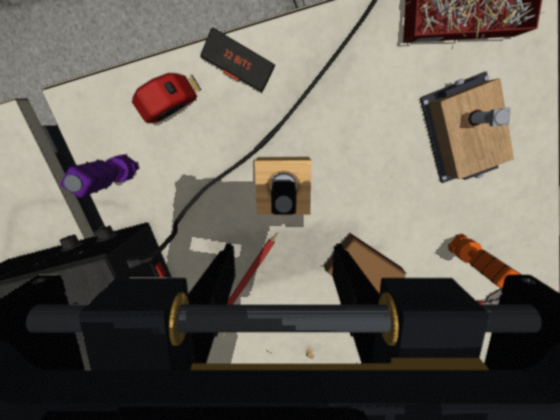

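The driver is back in its stand, upright, and the bystanders haven't moved. One last lean check from this oblique view.

Run:
```python
from h import *
im=cv2.imread("pics/w18.png")[:,:,::-1];crop(im,455,90,70,55,10,"pics/c19.png")
m=r.camera_model("wrist");np.savez("w18.npz",**m)
f=lambda P:(proj(m,P)[0]-[455,90]+.5)*10-.5
print(f([.5445,-.2395,.038]),f([.5445,-.2395,.0863]),f([.5445+.003,-.2395,.0863]),f([.5445,-.2395+.003,.0863]))
```

```text
[222.91364846 264.36363483] [505.74200842 263.68976449] [511.97969385 233.09137463] [476.61099873 263.73719167]
```

View pics/c19.png

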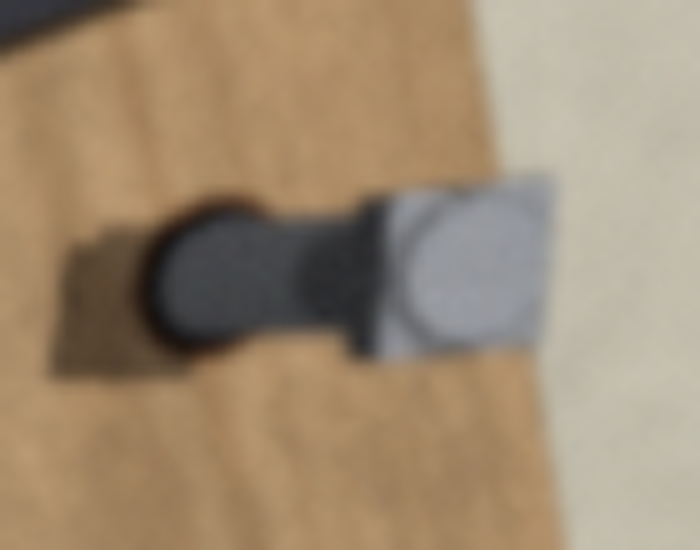

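Run:
```python
from h import *
m15=dict(np.load("w15.npz"));m18=dict(np.load("w18.npz"));s=r.camera_model("scene")
z=lambda o,k,x,y:np.array([(x+.5)/k-.5+o[0],(y+.5)/k-.5+o[1]])
h15=z((235,85),5,237.5,291.8);h18=z((455,90),10,462.5,271);p18=z((455,90),10,219,274)
hs=z((270,130),10,265,215);ps=z((270,130),10,262,367)
print("head: w15",onz(m15,h15,.0863),"w18",onz(m18,h18,.0863),"scene",onz(s,hs,.0863))
print("pilot: w18",onz(m18,p18,.038),"scene",onz(s,ps,.038))
print("head tri w15,w18",tri([(m15,h15),(m18,h18)]),"all",tri([(m15,h15),(m18,h18),(s,hs)]))
im=cv2.imread("pics/w18.png")
t=r.camera_model("top");T=r.get_image("top");cv2.imwrite("pics/T20.png",T[:,:,::-1]);crop(T,333,150,84,63,9,"pics/c20.png")
for P in ([.5445,-.2395,.038],[.5445,-.2395,.0863],[.5445,-.2395+.004,.0863]): print((proj(t,P)[0]-[333,150]+.5)*9-.5)
```

```text
head: w15 [ 0.54562654 -0.23917508  0.0863    ] w18 [ 0.54378745 -0.23519595  0.0863    ] scene [ 0.54498823 -0.23951185  0.0863    ]
pilot: w18 [ 0.54341343 -0.23923984  0.038     ] scene [ 0.54365681 -0.23924284  0.038     ]
head tri w15,w18 [ 0.54445728 -0.23922991  0.0801827 ] all [ 0.54472718 -0.23834661  0.08530645]
[363.66205001 262.7944937 ]
[404.88132512 224.11814957]
[387.18797943 223.90615482]
```

View pics/c20.png

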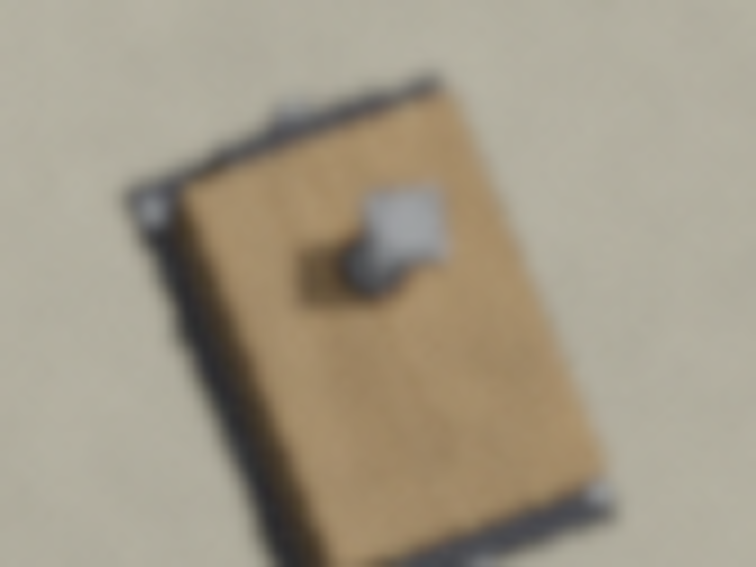

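The views disagree: top and scene say nearly upright, while the oblique wrist view suggests about 4° towards +y. I'll settle it with a view from straight above the screw.

```bash
python3 -m creep '[[0,35,0,0,0,0,60],[0,70,0,0,0,0,60],[0,105,0,0,0,0,60],[0,140,0,0,0,0,60],[0,175,20,0,0,0,60],[0,210,50,0,0,0,60],[0,228.5,80,0,0,0,60],[0,228.5,80,0,0,0,60]]'
python3 -m creep '[[0,0,0,0,0,0,60],[0,0,0,0,0,0,60]]'
python3 - <<'E'
from h import *
st=r.read_state();print(st["tcp_pos"],st["eef_rot"])
m=r.camera_model("wrist");im=r.get_image("wrist");np.savez("w21.npz",**m);print(-m["R"].T@m["t"])
cv2.imwrite("pics/w21.png",im[:,:,::-1])
u,v=proj(m,[.5445,-.2395,.06])[0];print(u,v);u=int(u)-35;v=int(v)-27
print(u,v);crop(im,u,v,70,54,11,"pics/c21.png")
for P in ([.5445,-.2395,.038],[.5445,-.2395,.0863],[.5475,-.2395,.0863],[.5445,-.2365,.0863]): print((proj(m,P)[0]-[u,v]+.5)*11-.5)
E
```

```text
clock: 22.35
tcp_pos: [0.4579, -0.2403, 0.1639]
eef_rot: [-179.8, 0.4, -0.3]
contact_force: [-0.7, -0.9, 0.3]
finger_gap: 0.632
clock: 22.55
tcp_pos: [0.46, -0.2388, 0.1691]
eef_rot: [180.0, 0.0, -0.1]
contact_force: [0.1, 0.3, -0.6]
finger_gap: 0.635
[ 0.46002625 -0.2387602   0.16910849] [ 1.79984973e+02  4.59864248e-03 -8.25634713e-02]
[ 0.5441753  -0.23872108  0.33880837]
284.0669196431815 116.66421095507583
249 89
[390.01529419 309.62158289]
[391.7627199  308.85731975]
[391.76284592 264.80294381]
[349.84517487 308.89376165]
```

View pics/c21.png

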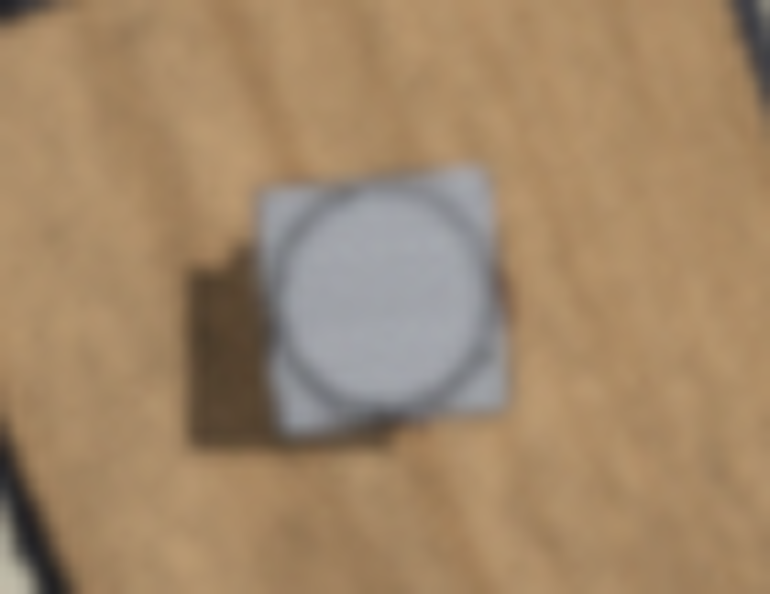

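```bash
python3 -m creep '[[0,20,-20,0,0,0,60],[0,55,-50,0,0,0,60],[0,90,-80,0,0,0,60],[0,125,-80,0,0,0,60],[0,160,-80,0,0,0,60],[0,195,-80,0,0,0,60],[0,228.5,-80,0,0,0,60],[0,228.5,-80,0,0,0,60]]'
python3 -m creep '[[0,0,0,0,0,0,60],[0,0,0,0,0,0,60]]'
python3 - <<'E'
from h import *
st=r.read_state();print(st["tcp_pos"],st["eef_rot"])
m=r.camera_model("wrist");im=r.get_image("wrist");np.savez("w22.npz",**m)
cv2.imwrite("pics/w22.png",im[:,:,::-1])
u,v=proj(m,[.5445,-.2395,.06])[0];u=int(u)-35;v=int(v)-27
print(u,v);crop(im,u,v,70,54,11,"pics/c22.png")
for P in ([.5445,-.2395,.038],[.5445,-.2395,.0863],[.5475,-.2395,.0863],[.5445,-.2365,.0863]): print((proj(m,P)[0]-[u,v]+.5)*11-.5)
E
```

```text
clock: 23.4
tcp_pos: [0.4593, -0.4704, 0.2491]
eef_rot: [179.9, -0.0, -0.2]
contact_force: [-0.4, 1.1, 0.1]
finger_gap: 0.634
clock: 23.6
tcp_pos: [0.4597, -0.4667, 0.2492]
eef_rot: [180.0, 0.0, -0.1]
contact_force: [0.2, -1.0, 0.7]
finger_gap: 0.633
[ 0.4596802  -0.46669209  0.24916707] [ 1.79976672e+02  6.28443111e-03 -5.79976641e-02]
45 89
[520.17278853 307.77392333]
[214.27363991 306.95764667]
[207.50843098 273.51466687]
[182.42128076 306.97023233]
```

View pics/c22.png

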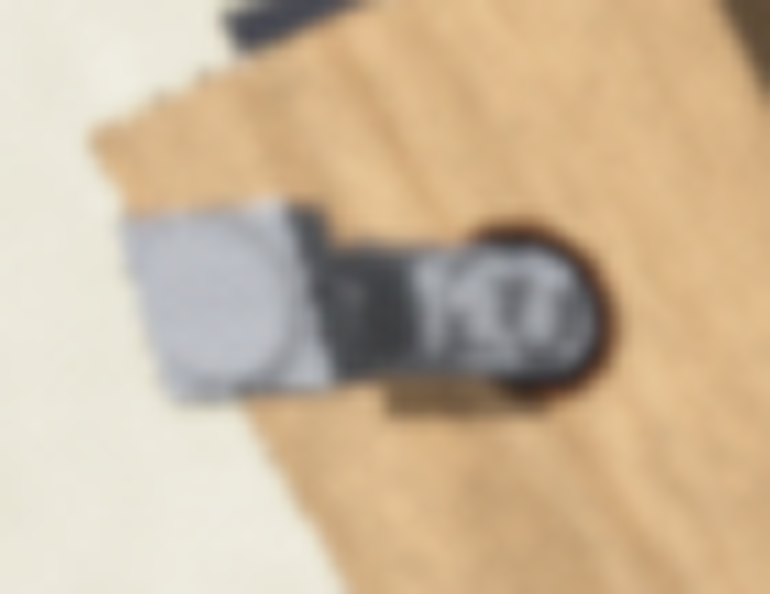

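Views from opposite sides carry opposite bias. Averaged, they put the lean at about 1.3 mm over 48 mm, roughly 1.5°. The top and scene views agree with that, and it's inside the 4° limit. The gripper is clear of everything, so I'm handing in.

Run:
```python
from workcell import r
print(r.read_state()["contact_force"]); print(r.finish_job())
```

```text
[-0.20601294  0.06330776  0.25208916]
the job is handed in; nothing more can be done
None
```

I handed the job in at about 23.6 s with every step done; the system reported no verdict. The screw's final lean is the least certain result.

**What I did:**
- **Driver on the screw:** I took the driver from its stand, tilted it to the screw's lean and put the socket on until the recess floor met the head.
- **Upright, then turned:** I swung the screw upright before turning it. I then turned the driver about 116° clockwise, eased it back to free it and lifted off.
- **Driver back:** The driver is in its stand again, and the gripper is well clear of everything.

**Last checks:**
- **Turn:** The head's flats moved about 100° (1.75 rad, required 1.45). The 1.7 mm sink during the turn agrees.
- **Force:** The wrist readings I took while the socket was on the screw never went above about 10 N.
- **Driver:** In the pictures it stands upright in the stand's hole. I released it at a height that puts the socket mouth about 6.5 mm up, at the bottom of the hole.
- **Tape measure and bit case:** They looked unmoved in the last pictures. I did not measure this.

**Where checks disagreed (final lean):**
- One oblique wrist picture suggested 4–5° towards +y, over the 4° limit. A mirrored one from the other side suggested about 2° the other way.
- Averaged, they give about 1.5°. The scene, top and near-overhead wrist views gave about 1–2.5°.
- A straight-down picture read about 3.4°, but the hole was almost hidden in it, so I trusted it less.
- My best estimate is 1.5–2.5°, within the limit.

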